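Mark an enclosure cover in the stamping stand and stack it

ROBOT

A 6-joint arm with a two-finger parallel gripper is mounted at the origin on the work surface. World frame = base frame: x ahead of the robot, y to its left, z up, the work surface at z = 0. Lengths are in m, angles in rad, forces in N, time in s.
With the tool pointing down it reaches from about 0.4 to 0.825 m from the base axis. Payload 7 kg.
Tool frame: the origin (TCP) lies between the finger pads; the fingertips stand 22 mm ahead of it and the grasp point (between the pads) lies 3 mm ahead of it; z points along the fingers, y is the direction in which the jaws open and shut (so a half turn about z gives the same grasp; the last joint's range is limited). The gripper opens to 88 mm and grips with 3 to 60 N. Pads are 19 mm wide; open, the fingers measure 130 mm over their backs; the gripper's body (78 mm by 193 mm) begins 47 mm behind the grasp point.
Start: joints at [-1.052, 0.359, 0.012, 0, -1.224, -0.288], TCP at [0.154, -0.657, 0.249] pointing down, gripper open.
Joint ranges: [-3.07, 3.07], [-1.43, 2.12], [-1.02, 1.25], [-3.03, 1.67], [-3.05, -0], [-3.03, 3.03]. Speed limits (rad/s): [2.39, 2.39, 3.01, 3.14, 3.14, 3.14].

INTERFACE

Orientations are given as [roll, pitch, yaw] about the fixed x, y, z axes, in that order (R = Rz(yaw) Ry(pitch) Rx(roll)).
In Python, from station import * gives the robot as it stands. The module is installed in compiled form; this text tells all that it offers.
- The arm moves only by the tool move_arm, never from a script. Its argument "rows" is a list of rows, each an object with "delta_rot": the turn, a rotation vector about the world's x, y, z in degrees, a list of three; "delta_pos": the shift along the world's x, y, z in cm, a list of three; "hand": the finger opening in cm, from 0 to 8.76. A call has exactly 10 rows; each row shifts and turns the commanded pose from where the row before left it; what a row does not reach is not made up. A row lasts 1/10 s, in which the tool goes at most 50 mm and 8.59 degrees, less where a joint would pass 70% of its speed; a pose out of reach is approached as far as the arm can. A call is refused whole if a number of a shift passes 5 or a number of a turn 8.59, either way. A call with a gripper value outside its range is refused whole. The fingers move at their own pace and stop on an object; "force" is the grip in N (left out, the last holds). Time passes only in rows, so rows that do not move let the fingers close, or fill a call up. It gives the time, the measured TCP pose, the force and the opening at its end, in the units of the state.
- get_state(): the state, without advancing time (a new reading comes with each control period).
- grab_frame(name): name is "scene" or "side" or "wrist"; returns the picture (480x640x3 uint8, blue, green, red); there is no depth.
- camera_info(name): a dict with "camera_matrix" (3x3 intrinsics, pixels), "world_from_camera" (4x4, takes a point from camera to world coordinates); the wrist camera has in their place "T_tool_cam" (4x4, takes a point from camera to tool coordinates, whose origin is the TCP and whose axes are the flange's). Camera axes: x right, y down, z forward; pixel columns grow to the right and rows downward; lengths in m; the calibration is good to about 2 mm. The wrist camera is an equidistant fisheye: a pixel r from the principal point sees the ray r / f radians off the axis. A picture is of the moment at which its call begins: read the wrist's pose just before it. camera_info takes no time and is no camera call.
- job_done(): hands the job in, once; it reports no verdict.
The state is a dict: "t": time; "q": joint angles; "qd": joint speeds; "joint_efforts": joint torques, N m; "eef_pos": TCP position; "ee_rot": TCP orientation; "force": force on the tool from outside, world axes, zero at the start; "moment": the same for the moment, N m; "width": finger opening in m.
Only numpy, scipy, OpenCV 4.12 (cv2) and the standard library are available. Lean on these libraries where they do the work, as an engineer would, in place of code of your own. Each camera call takes 0.05 s, during which the arm holds its last target.

TASK

Push the carriage with the light grey cover on it fully home under the stamp, press the red plunger head all the way down to its stop and hold it there for a moment, then let it rise and draw the carriage all the way back out. Stack the marked cover on the light grey stack, chamfered corners over chamfered corners so that it sits fully down, setting it down rather than dropping it and without shoving the stack about. Press the plunger only while the carriage is fully home, and do not disturb the black stack or the other things on the bench.

Things in the scene. Friction and masses are not known exactly. Their poses are not given: they have to be found in the camera images.
- work_center (a point): The cover to mark: light grey enclosure cover, 130 (its x) x 62 (its y) x 32 mm, 0.11 to 0.22 kg, on the carriage at the start. Point at its centre, 16 mm above its underside; z up. The lower 22 mm is a skirt with upright sides (62 mm across its y: grasp here), hollow from below (wall 4 mm, 14 mm deep); above it a plinth 116 x 48 mm, 10 mm high, set in 7 mm all round.
- work_chamfer (a point): Middle of the chamfered end (+x end) of the cover to mark, 65 mm from its centre. Both corners of this end are chamfered by 18 mm, skirt (outside and inside) and plinth alike; the corners of the other end are square.
- grey_top_center (a point): Top cover of the stack of two light grey covers, loose on the bench; same shape and axes as the cover to mark, point at its centre, 38 mm above the bench. The marked cover's skirt drops over its plinth with 3 mm play each side, only with the chamfered ends the same way; its centre is then 22 mm above this point.
- grey_top_chamfer (a point): Middle of the chamfered end (+x end) of the top light grey cover in the stack.
- black_top_center (a point): Top cover of the stack of two black covers, same shape, loose on the bench; point at its centre. Leave alone.
- stand: Blue stamping stand, fixed; origin on the bench directly under the cover's place when the carriage is out. Base plate 110 mm (its x) x 430 mm (its y, from -150 to +280), 14 mm high. The carriage runs along its +y. The plunger's axis stands at its y = +160 mm.
- overarm (a point): Middle of the top of the stand's overarm (at the stand's y = +195 mm), 124 mm above the bench. The arm is 50 mm wide (stand's x), 28 mm thick, and spans y = +125 to +265 mm; a 60 x 50 mm column, 140 mm high, carries it at y = +220 to +270 mm.
- carriage (a joint): Slide of the carriage along the stand's +y, in m: 0 = fully out (loading place, the start), 0.160 = fully home under the stamp. About 2 N of friction, stays where it is left; end stops at both ends. The cover's skirt sits over a plinth on the carriage (3 mm play), its underside 26 mm above the bench, its axes along the stand's.
- carriage_paddle (a point): Middle of the top edge of the carriage's upright orange paddle, 68 mm above the bench; it moves with the carriage, 125 mm towards the stand's -y from the cover's place. Paddle 60 mm wide (stand's x), 14 mm thick (stand's y), rising 42 mm above the carriage plate whose top is 26 mm above the bench. Push it from either face.
- plunger (a joint): Travel of the plunger in m: 0 = up (it springs back by itself), 0.025 = down on its stop. The spring resists with about 4 N at the top and 11 N at the stop.
- plunger_top (a point): Centre of the top of the red mushroom head of the plunger (52 mm across), 184 mm above the bench when up, 159 mm when on its stop. Nothing stands above it.
- jar: Clear jar with yellow lid, 64 mm across, 85 mm high, loose; origin under its centre.
- driver: Screwdriver lying on the bench, loose, about 200 mm long.
- terminals: Row of grey, blue and green terminals on a 150 mm steel rail, 45 mm wide, 43 mm high, loose; origin under its centre.
- tape: Blue tape ring, 90 mm across, 20 mm high, loose; origin under its centre.
Mind the look-alikes: they are no part of the job. What is shaped like the part that bears grey_top_center but yellow is not meant.

How it is judged:
On the way, in this order (a step that is already met when the one before it is completed fails the run):
1. the carriage is fully home with the cover under the stamp (value of joint carriage above 0.156 m and horizontal distance between work_center and plunger_top below 0.01 m), for 0.1 s.
2. the plunger is held down on its stop, with the cover under it (value of joint plunger above 0.023 m and value of joint carriage above 0.155 m and horizontal distance between work_center and plunger_top below 0.01 m), for 0.2 s.
3. the plunger is up again and the carriage is fully out with the cover on it (value of joint plunger below 0.003 m and value of joint carriage below 0.005 m and horizontal distance between work_center and stand below 0.012 m), for 0.1 s.
At the end, for the whole second after the job is handed in: The marked cover rests fully seated and level on the light grey stack (centre within 6 mm in x and y of the cover below, 22 mm +-2.5 mm above it, centre 56 to 63.5 mm above the bench, turned less than 0.12 rad from it), at rest; the plunger is up and the carriage within 10 mm of fully out (x of work_center in the frame of grey_top_center between -0.006 and 0.006 m and y of work_center in the frame of grey_top_center between -0.006 and 0.006 m and z of work_center in the frame of grey_top_center between 0.0195 and 0.0245 m and height (world z) of work_center between 0.056 and 0.0635 m and angle between the x axis of work_center and the x axis of grey_top_center, either way round below 0.12 rad and angle between work_center's own z axis and vertical below 0.06 rad and linear speed of work below 0.02 m/s and value of joint plunger below 0.003 m and value of joint carriage below 0.01 m); the robot touches nothing.
It fails at once if the plunger is pressed (over 6 mm) while the carriage is not fully home (below 0.150 m) (value of joint plunger above 0.006 m and value of joint carriage below 0.15 m).
It fails at once if the cover is dropped: let go more than about 30 mm above its place on the stack (contact force between the fingers and work below 0.05 N and height (world z) of work_center above 0.092 m).
It fails at once if the grey stack is shoved more than 40 mm (distance of grey_top_center from where it was at the start of the episode above 0.04 m).
It fails at once if the black stack or another thing on the bench is moved more than 25 mm (distance of any of black_top_center, jar, driver, terminals, tape from where it was at the start of the episode above 0.025 m).
It also fails if it takes over 72 s, if anything falls off the work surface, if the arm or the gripper's body presses on something with over 40 N, if the wrist force passes 120 N, or if a joint passes its speed limit or range.

## Working session

There is one attempt and no reset: what is moved stays moved. The work goes in short steps, Python scripts to look and compute and a tool call to move; the robot and the scene stay as the last step left them, time stands still between calls to the robot, and variables do not carry over. Pictures are saved under pics/ and viewed, and the job is handed in when it is done.

Besides the shell and the picture viewer there is one more tool, called after "Emit:" as a command line: name --argument value ..., lists and objects as JSON in quotes. move_arm: Moves the arm, as the interface text tells. Its arguments: {"type":"object","properties":{"rows":{"type":"array"},"force":{"type":"number"}},"required":["rows"]}

```bash
mkdir -p pics; python3 - <<'E'
from station import *
import cv2, numpy as np
np.set_printoptions(precision=4,suppress=True)
print(get_state())
for n in ["scene","side","wrist"]:
    print(n,camera_info(n)); cv2.imwrite(f"pics/{n}0.png",grab_frame(n))
E
```

```text
{'t': 0.0, 'q': array([-1.0519,  0.3594,  0.0111, -0.0004, -1.2241, -0.2881]), 'qd': array([-0.0013, -0.    , -0.0014, -0.0002,  0.0006,  0.001 ]), 'joint_efforts': array([  0.0008, -58.2727,  29.3059,   6.9974,   0.0069,  -0.0001]), 'eef_pos': array([ 0.1543, -0.6567,  0.2476]), 'ee_rot': array([ 3.14  , -0.0001, -2.9109]), 'force': array([-0.3204, -0.4423, -0.2904]), 'moment': array([-0.0154,  0.041 ,  0.0269]), 'width': 0.0876073085050854}
scene {'camera_matrix': array([[543.4369,   0.    , 316.7078],
       [  0.    , 543.4369, 246.0816],
       [  0.    ,   0.    ,   1.    ]]), 'world_from_camera': array([[-0.3465,  0.6942, -0.6309,  1.4225],
       [ 0.9379,  0.2437, -0.2469,  0.2899],
       [-0.0176, -0.6773, -0.7355,  1.1815],
       [ 0.    ,  0.    ,  0.    ,  1.    ]])}
side {'camera_matrix': array([[546.771 ,   0.    , 314.4115],
       [  0.    , 546.771 , 246.621 ],
       [  0.    ,   0.    ,   1.    ]]), 'world_from_camera': array([[-0.8706, -0.3354,  0.3598,  0.0911],
       [-0.4919,  0.5892, -0.641 ,  0.7552],
       [ 0.003 , -0.7351, -0.678 ,  0.9759],
       [ 0.    ,  0.    ,  0.    ,  1.    ]])}
wrist {'camera_matrix': array([[371.6483,   0.    , 319.2016],
       [  0.    , 371.6483, 237.0304],
       [  0.    ,   0.    ,   1.    ]]), 'T_tool_cam': array([[-0.    , -0.9529, -0.3032,  0.0829],
       [ 1.    ,  0.0001, -0.0004,  0.0002],
       [ 0.0004, -0.3032,  0.9529, -0.1357],
       [ 0.    ,  0.    ,  0.    ,  1.    ]])}
```

View pics/scene0.png

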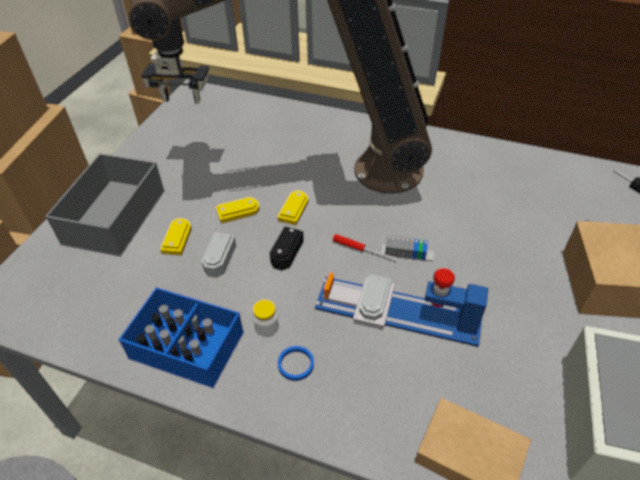

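View pics/side0.png

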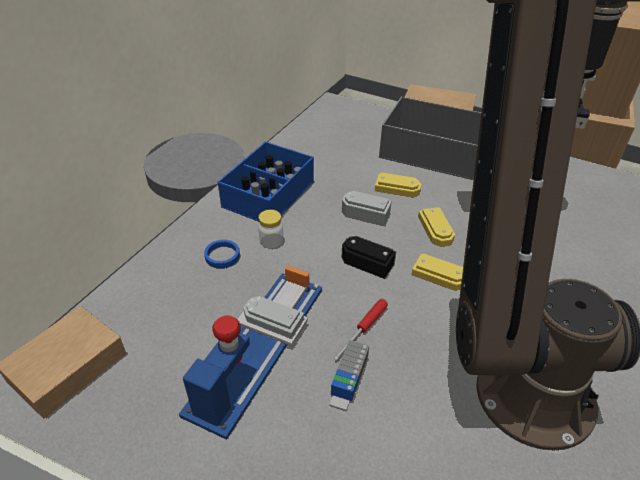

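View pics/wrist0.png

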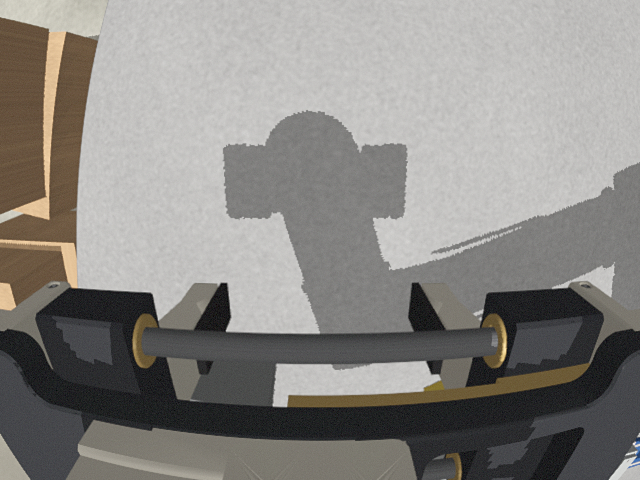

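The scene shows the light grey stack at (218,250), the black stack at (287,247), the cover on the carriage at (375,298), the paddle at (328,284) and the plunger at (444,278). There are yellow look-alikes at (176,236), (238,208) and (293,206). Next I'll enlarge crops to confirm and measure.

```bash
cat > h.py <<'E'
from station import *
import cv2, numpy as np
np.set_printoptions(precision=4,suppress=True)
def ray(n,u,v):
    c=camera_info(n);K=c["camera_matrix"];T=c["world_from_camera"]
    d=T[:3,:3]@np.array([(u-K[0,2])/K[0,0],(v-K[1,2])/K[1,1],1]);return T[:3,3],d/np.linalg.norm(d)
def onz(n,u,v,z):
    o,d=ray(n,u,v);return o+d*(z-o[2])/d[2]
def tri(a,b):
    A=np.zeros((3,3));B=np.zeros(3)
    R=[]
    for n,u,v in (a,b):
        o,d=ray(n,u,v);P=np.eye(3)-np.outer(d,d);A+=P;B+=P@o;R.append((o,P))
    p=np.linalg.solve(A,B);return p,[np.linalg.norm(P@(p-o)) for o,P in R]
def proj(n,p):
    c=camera_info(n);K=c["camera_matrix"];T=np.linalg.inv(c["world_from_camera"])
    q=K@(T[:3,:3]@p+T[:3,3]);return q[:2]/q[2]
def wray(u,v,st):
    from scipy.spatial.transform import Rotation as R
    c=camera_info("wrist");K=c["camera_matrix"];T=c["T_tool_cam"]
    x=np.array([u-K[0,2],v-K[1,2]]);r=np.hypot(*x);th=r/K[0,0]
    d=np.r_[x/r*np.sin(th),np.cos(th)]
    W=R.from_euler('xyz',st["ee_rot"]).as_matrix()
    return W@T[:3,3]+W@(0*d)+st["eef_pos"]+0, W@T[:3,:3]@d
def wonz(u,v,st,z):
    o,d=wray(u,v,st);return o+d*(z-o[2])/d[2]
def crop(img,x0,y0,w,h,s,name):
    cv2.imwrite(name,cv2.resize(img[y0:y0+h,x0:x0+w],None,fx=s,fy=s,interpolation=cv2.INTER_CUBIC))
E
python3 - <<'E'
from h import *
a=cv2.imread("pics/scene0.png");b=cv2.imread("pics/side0.png")
crop(a,310,260,190,90,4,"pics/c1.png")
crop(a,150,180,160,110,5,"pics/c2.png")
crop(b,170,260,160,180,3.3,"pics/c3.png")
crop(b,330,165,140,130,4.5,"pics/c4.png")
E
```

```text
(no output)
```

View pics/c1.png

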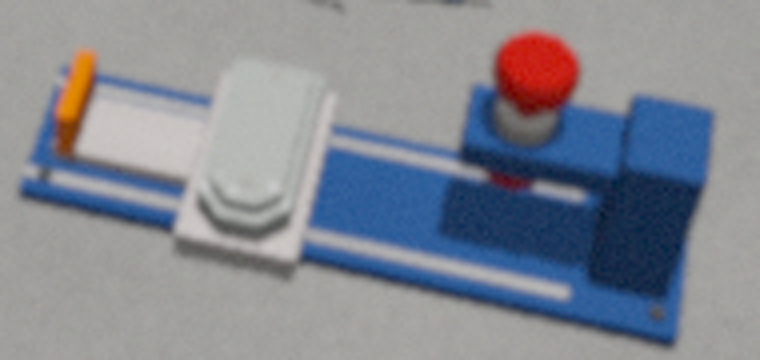

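View pics/c2.png

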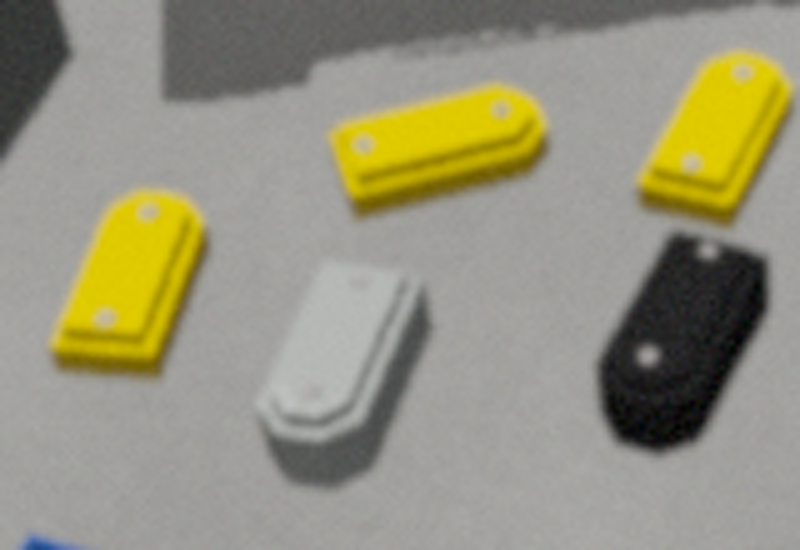

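View pics/c3.png

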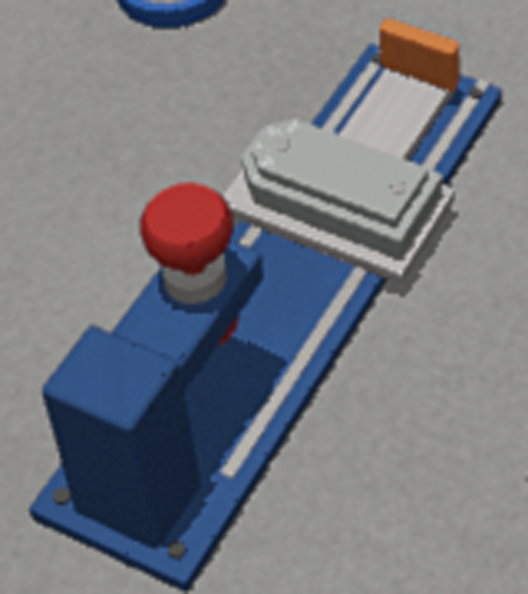

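View pics/c4.png

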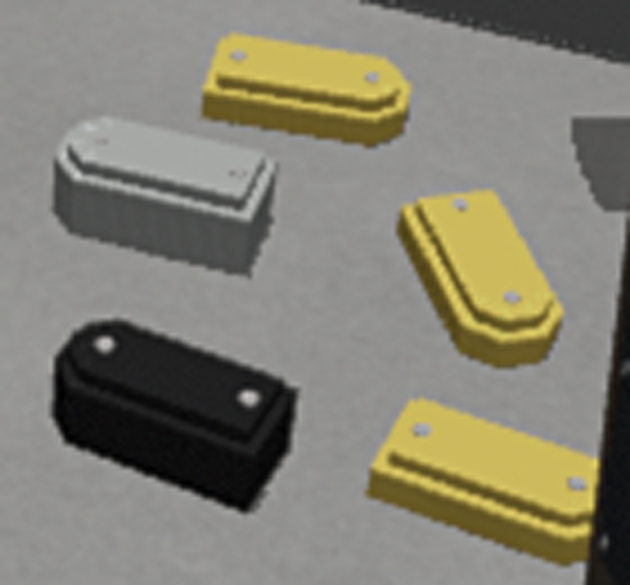

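```bash
python3 - <<'E'
from h import *
from scipy.optimize import least_squares
S=lambda x,y:("scene",310+x/4,260+y/4); D=lambda x,y:("side",170+x/3.3,260+y/3.3)
obs=[((55,-150,14),S(23,182)),((55,280,14),S(672,332)),((-55,-150,14),S(65,66)),
((55,280,14),D(32,510)),((-55,280,14),D(188,583)),((-55,-150,14),D(500,93)),((55,-150,14),D(375,46))]
W=[onz(*o,p[2]/1000) for p,o in obs]
for (p,o),w in zip(obs,W): print(p,o[0],w)
def res(q):
    c,s=np.cos(q[2]),np.sin(q[2])
    return np.concatenate([[q[0]+(c*p[0]-s*p[1])/1e3-w[0],q[1]+(s*p[0]+c*p[1])/1e3-w[1]] for (p,o),w in zip(obs,W)])
r=least_squares(res,[.5,.1,.2]);q=r.x;print(q,np.degrees(q[2]));print(r.fun.reshape(-1,2)*1e3)
c,s=np.cos(q[2]),np.sin(q[2])
for nm,p in [("paddle",(0,-125,68)),("plunger",(0,160,184)),("overarm",(0,195,124)),("cover",(0,0,58))]:
    w=np.array([q[0]+(c*p[0]-s*p[1])/1e3,q[1]+(s*p[0]+c*p[1])/1e3,p[2]/1e3]);print(nm,w,proj("scene",w),proj("side",w))
# grey top plinth z=.054
for x,y in [(327,262),(405,272),(385,360),(345,400)]: print(onz("scene",150+x/5,180+y/5,.054))
print("scr",[onz("scene",150+x/5,180+y/5,.054) for x,y in((360,284),(312,390))],[onz("side",330+x/4.5,165+y/4.5,.054) for x,y in((238,174),(100,142))])
print("black",[onz("scene",150+x/5,180+y/5,.054) for x,y in((708,251),(648,356))],[onz("side",330+x/4.5,165+y/4.5,.054) for x,y in((248,398),(104,344))])
print("jar",onz("scene",264,308,.085),onz("side",270,217,.085))
E
```

```text
(55, -150, 14) scene [ 0.623  -0.0302  0.014 ]
(55, 280, 14) scene [0.5959 0.3914 0.014 ]
(-55, -150, 14) scene [ 0.52   -0.0373  0.014 ]
(55, 280, 14) side [0.5923 0.3948 0.014 ]
(-55, 280, 14) side [0.485  0.3869 0.014 ]
(-55, -150, 14) side [ 0.5145 -0.0348  0.014 ]
(55, -150, 14) side [ 0.6186 -0.0305  0.014 ]
[0.5587 0.1139 0.0684] 3.916581389028695
[[ 0.8403 -1.8528]
 [-1.5116  5.5762]
 [-5.9075 -2.2744]
 [ 2.1184  2.205 ]
 [-0.2968  2.5681]
 [-0.4248 -4.7293]
 [ 5.1819 -1.4928]]
paddle [ 0.5672 -0.0109  0.068 ] [329.5845 279.1275] [297.0777 270.7442]
plunger [0.5478 0.2735 0.184 ] [445.3711 273.1995] [226.1295 325.2082]
overarm [0.5454 0.3084 0.124 ] [455.969  291.8961] [219.4975 358.7215]
cover [0.5587 0.1139 0.058 ] [375.879  291.5492] [271.4348 310.3546]
[ 0.5021 -0.3847  0.054 ]
[ 0.4944 -0.3382  0.054 ]
[ 0.5599 -0.3182  0.054 ]
[ 0.5941 -0.3257  0.054 ]
scr [array([ 0.5116, -0.3585,  0.054 ]), array([ 0.5936, -0.3465,  0.054 ])] [array([ 0.5032, -0.3588,  0.054 ]), array([ 0.5899, -0.3458,  0.054 ])]
black [array([ 0.4207, -0.1791,  0.054 ]), array([ 0.5081, -0.18  ,  0.054 ])] [array([ 0.4173, -0.1809,  0.054 ]), array([ 0.5053, -0.1814,  0.054 ])]
jar [ 0.7218 -0.1294  0.085 ] [ 0.7173 -0.1282  0.085 ]
```

```bash
python3 - <<'E'
from h import *
# grey bin rim corners: scene vs side
print(tri(("scene",161,163),("side",396,87)),)
for u,v in((101,156),(161,163),(117,210),(55,207)): print(onz("scene",u,v,0.1))
for u,v in((396,87),(383,127)): print(onz("side",u,v,.1))
E
```

```text
(array([ 0.5477, -0.4703,  0.3289]), [np.float64(0.006683412735709332), np.float64(0.0066834127357092805)])
[ 0.3547 -0.8677  0.1   ]
[ 0.3223 -0.664   0.1   ]
[ 0.5535 -0.671   0.1   ]
[ 0.603  -0.8519  0.1   ]
[ 0.7114 -0.9221  0.1   ]
[ 0.6402 -0.6545  0.1   ]
```

Emit:
move_arm --rows '[{"delta_pos": [3.5, 3.2, 0], "delta_rot": [0, 0, 8.1], "hand": 8.7}, {"delta_pos": [3.5, 3.2, 0], "delta_rot": [0, 0, 8.1], "hand": 8.7}, {"delta_pos": [3.5, 3.2, 0], "delta_rot": [0, 0, 8.1], "hand": 8.7}, {"delta_pos": [3.5, 3.2, 0], "delta_rot": [0, 0, 8.1], "hand": 8.7}, {"delta_pos": [3.5, 3.2, 0], "delta_rot": [0, 0, 8.1], "hand": 8.7}, {"delta_pos": [3.5, 3.2, 0], "delta_rot": [0, 0, 8.1], "hand": 8.7}, {"delta_pos": [3.5, 3.2, 0], "delta_rot": [0, 0, 8.1], "hand": 8.7}, {"delta_pos": [3.5, 3.2, 0], "delta_rot": [0, 0, 8.1], "hand": 8.7}, {"delta_pos": [3.5, 3.2, 0], "delta_rot": [0, 0, 8.1], "hand": 8.7}, {"delta_pos": [3.5, 3.2, 0], "delta_rot": [0, 0, 8.1], "hand": 8.7}]'

```text
t: 1.15
eef_pos: [0.5055, -0.3354, 0.2485]
ee_rot: [3.142, 0.0, -1.491]
force: [1.1, -1.0, 0.0]
width: 0.0872
```

```bash
python3 - <<'E'
from h import *
s=get_state();print(s['t'],s['eef_pos'],s['ee_rot'],s['q'])
cv2.imwrite("pics/w1.png",grab_frame("wrist"))
import json;json.dump([list(s['eef_pos']),list(s['ee_rot'])],open("w1.json","w"))
E
```

```text
1.15 [ 0.5055 -0.3354  0.2485] [ 3.1415  0.0001 -1.4911] [-0.2642  0.2473 -0.1456 -0.     -1.1779  0.3439]
```

View pics/w1.png

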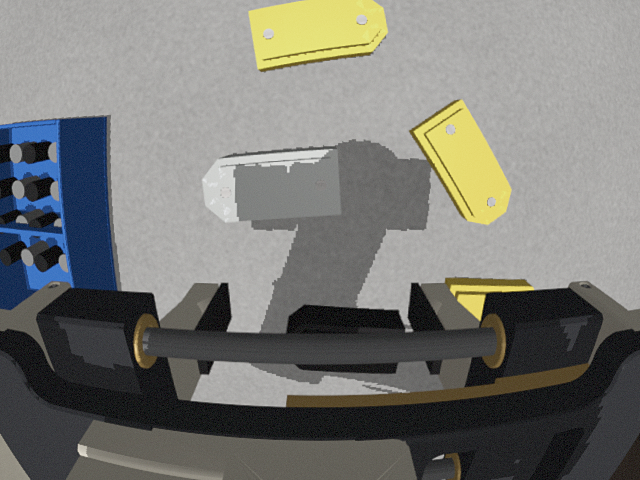

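The light grey stack sits at (205–340, 150–222), chamfered end to the left, partly in the gripper's shadow. I'll enlarge it for measurement.

```bash
python3 - <<'E'
from h import *
a=cv2.imread("pics/w1.png");g=a.copy()
crop(cv2.convertScaleAbs(a,alpha=1.3,beta=0),195,135,160,100,5,"pics/w1c.png")
E
```

```text
(no output)
```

View pics/w1c.png

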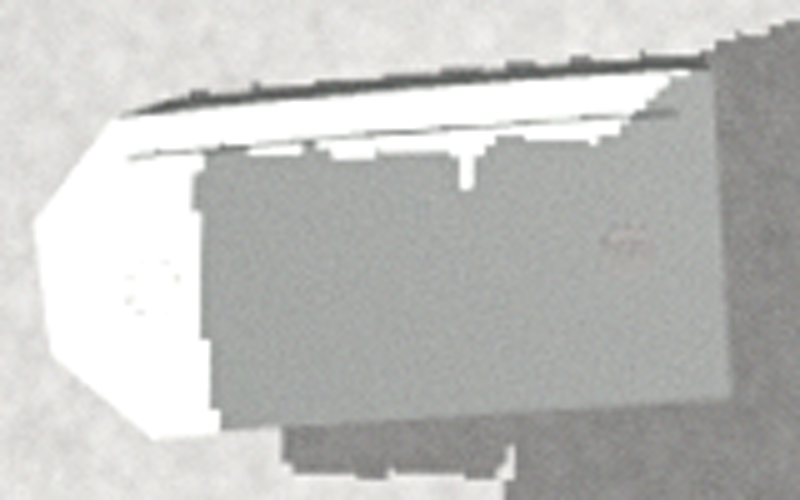

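```bash
python3 - <<'E'
from h import *
import json
from scipy.optimize import least_squares
p,r=json.load(open("w1.json"));st=dict(eef_pos=np.array(p),ee_rot=np.array(r))
# image left=+x, image top = -y
obs=[((65,-13),(35,222)),((65,13),(52,355)),((47,-31),(122,115)),((47,31),(155,438)),((-65,-31),(712,66)),((-65,31),(732,397))]
W=[wonz(195+u/5,135+v/5,st,.044)[:2] for _,(u,v) in obs]
def res(q):
    c,s=np.cos(q[2]),np.sin(q[2])
    return np.concatenate([[q[0]+(c*a[0]-s*a[1])/1e3-w[0],q[1]+(s*a[0]+c*a[1])/1e3-w[1]] for (a,_),w in zip(obs,W)])
f=least_squares(res,[.55,-.35,.1]);print(f.x,np.degrees(f.x[2]));print(f.fun.reshape(-1,2)*1e3)
E
```

```text
[ 0.5524 -0.3551  0.1467] 8.40555713748216
[[-0.2868 -0.1283]
 [-0.4215 -0.3334]
 [ 1.3709  0.6748]
 [ 0.1661 -0.3641]
 [-0.5664  0.319 ]
 [-0.2623 -0.168 ]]
```

Emit:
move_arm --rows '[{"delta_pos": [0.6, 3.9, 0], "delta_rot": [0, 0, -0.1], "hand": 8.7}, {"delta_pos": [0.6, 3.9, 0], "delta_rot": [0, 0, -0.1], "hand": 8.7}, {"delta_pos": [0.6, 3.9, 0], "delta_rot": [0, 0, 0], "hand": 8.7}, {"delta_pos": [0.6, 3.9, 0], "delta_rot": [0, 0, 0], "hand": 8.7}, {"delta_pos": [0.6, 3.9, 0], "delta_rot": [0, 0, 0], "hand": 8.7}, {"delta_pos": [0.6, 3.9, 0], "delta_rot": [0, 0, 0], "hand": 8.7}, {"delta_pos": [0.6, 3.9, 0], "delta_rot": [0, 0, 0], "hand": 8.7}, {"delta_pos": [0.6, 3.9, 0], "delta_rot": [0, 0, 0], "hand": 8.7}, {"delta_pos": [0.6, 3.9, 0], "delta_rot": [0, 0, 0], "hand": 8.7}, {"delta_pos": [0.6, 3.9, 0], "delta_rot": [0, 0, 0], "hand": 8.7}]'

```text
t: 2.2
eef_pos: [0.5642, 0.0545, 0.2485]
ee_rot: [3.141, 0.0, -1.501]
force: [1.3, -0.2, -0.7]
width: 0.087
```

```bash
python3 - <<'E'
from h import *
s=get_state();print(s['t'],s['eef_pos'],s['ee_rot'],s['q'])
a=grab_frame("wrist");cv2.imwrite("pics/w2.png",a)
import json;json.dump([list(s['eef_pos']),list(s['ee_rot'])],open("w2.json","w"))
E
```

```text
2.2 [0.5642 0.0545 0.2485] [ 3.1415  0.     -1.5007] [ 0.4414  0.1818 -0.2308 -0.0001 -1.1582 -0.3713]
```

View pics/w2.png

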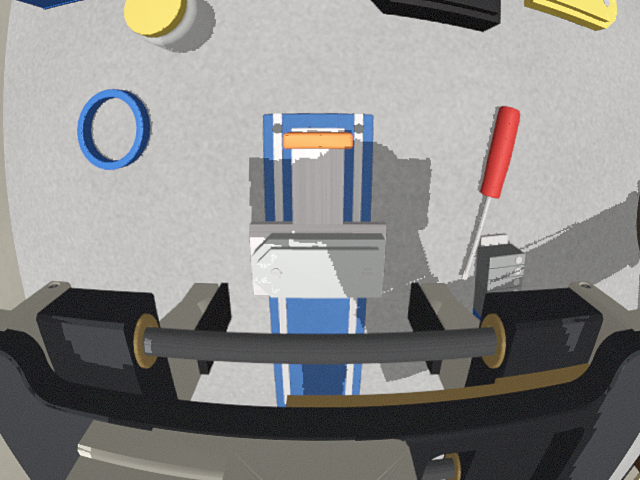

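The paddle shows at (284–352, 133–149) and the cover at (250–385, 235–297), with its chamfered end to the left. I'll enlarge it and measure.

```bash
python3 - <<'E'
from h import *
a=cv2.imread("pics/w2.png")
crop(cv2.convertScaleAbs(a,alpha=1.1,beta=0),240,105,155,200,3,"pics/w2c.png")
import json
p,r=json.load(open("w2.json"));st=dict(eef_pos=np.array(p),ee_rot=np.array(r))
hsv=cv2.cvtColor(a,cv2.COLOR_BGR2HSV)
m=cv2.inRange(hsv,(8,120,120),(20,255,255));m[:, :240]=0;m[:,400:]=0;m[170:]=0
c=max(cv2.findContours(m,0,2)[0],key=cv2.contourArea);R=cv2.minAreaRect(c);print(R,cv2.boxPoints(R))
for u,v in cv2.boxPoints(R): print(wonz(u,v,st,.068))
E
```

```text
((317.5, 140.0), (16.0, 69.0), 90.0) [[283. 132.]
 [352. 132.]
 [352. 148.]
 [283. 148.]]
[ 0.5994 -0.0179  0.068 ]
[ 0.5414 -0.0219  0.068 ]
[ 0.5403 -0.0083  0.068 ]
[ 0.5986 -0.0042  0.068 ]
```

View pics/w2c.png

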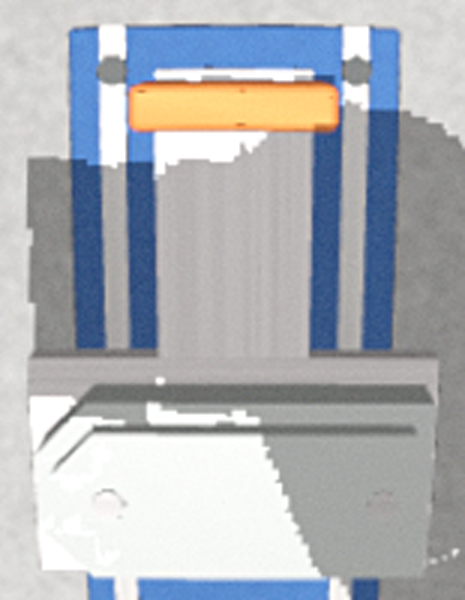

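Emit:
move_arm --rows '[{"delta_pos": [0.3, -3.4, 0], "delta_rot": [0, 0, 0], "hand": 8.7}, {"delta_pos": [0.3, -3.4, 0], "delta_rot": [0, 0, 0], "hand": 8.7}, {"delta_pos": [0, 0, -3], "delta_rot": [0, 0, 0], "hand": 8.7}, {"delta_pos": [0, 0, -4], "delta_rot": [0, 0, 0], "hand": 8.7}, {"delta_pos": [0, 0, -4], "delta_rot": [0, 0, 0], "hand": 8.7}, {"delta_pos": [0, 0, -3], "delta_rot": [0, 0, 0], "hand": 8.7}, {"delta_pos": [0, 0, -2], "delta_rot": [0, 0, 0], "hand": 8.7}, {"delta_pos": [0, 0, -1], "delta_rot": [0, 0, 0], "hand": 8.7}, {"delta_pos": [0, 0, -1], "delta_rot": [0, 0, 0], "hand": 8.7}, {"delta_pos": [0, 0, -0.8], "delta_rot": [0, 0, 0], "hand": 8.7}]'

```text
t: 3.25
eef_pos: [0.5708, -0.015, 0.0605]
ee_rot: [-3.141, 0.0, -1.501]
force: [0.3, -0.2, 0.5]
width: 0.087
```

```bash
python3 - <<'E'
from h import *
s=get_state();print(s['t'],s['eef_pos'],s['ee_rot'],s['force'])
crop(grab_frame("side"),170,200,200,230,2.6,"pics/s3.png")
crop(grab_frame("wrist"),100,200,440,200,1.8,"pics/w3.png")
E
```

```text
3.25 [ 0.5708 -0.015   0.0605] [-3.1407  0.0001 -1.5005] [ 0.2642 -0.1589  0.4736]
```

View pics/s3.png

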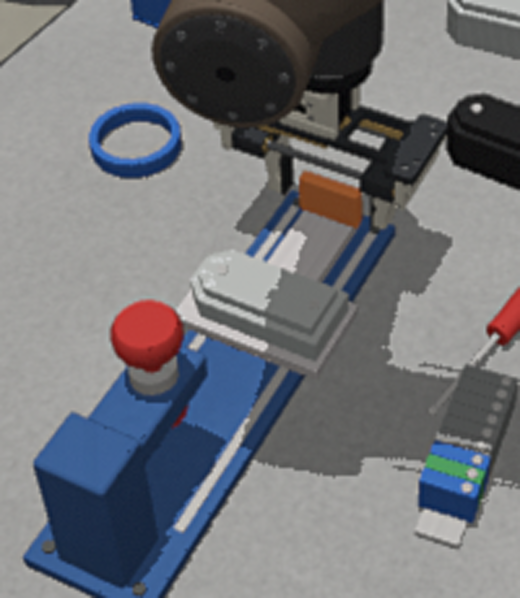

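View pics/w3.png

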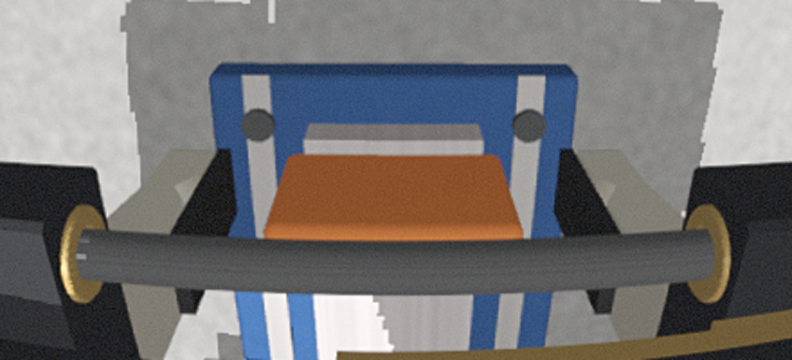

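The paddle lies between the open fingers in both views. Now close on it.

Emit:
move_arm --rows '[{"delta_pos": [0, 0, 0], "delta_rot": [0, 0, 0], "hand": 5.5}, {"delta_pos": [0, 0, 0], "delta_rot": [0, 0, 0], "hand": 5.5}, {"delta_pos": [0, 0, 0], "delta_rot": [0, 0, 0], "hand": 5.5}, {"delta_pos": [0, 0, 0], "delta_rot": [0, 0, 0], "hand": 5.5}, {"delta_pos": [0, 0, 0], "delta_rot": [0, 0, 0], "hand": 5.5}, {"delta_pos": [0, 0, 0], "delta_rot": [0, 0, 0], "hand": 5.5}, {"delta_pos": [0, 0, 0], "delta_rot": [0, 0, 0], "hand": 5.5}, {"delta_pos": [0, 0.3, 0], "delta_rot": [0, 0, 0], "hand": 5.5}, {"delta_pos": [0, 0.5, 0], "delta_rot": [0, 0, 0], "hand": 5.5}, {"delta_pos": [0, 0.8, 0], "delta_rot": [0, 0, 0], "hand": 5.5}]' --force 25

```text
t: 4.35
eef_pos: [0.5698, 0.0003, 0.061]
ee_rot: [3.141, -0.001, -1.501]
force: [-5.4, -4.2, 10.5]
width: 0.06
```

Emit:
move_arm --rows '[{"delta_pos": [-0.1, 1.2, 0], "delta_rot": [0, 0, 0], "hand": 5.5}, {"delta_pos": [-0.1, 1.6, 0], "delta_rot": [0, 0, 0], "hand": 5.5}, {"delta_pos": [-0.1, 1.6, 0], "delta_rot": [0, 0, 0], "hand": 5.5}, {"delta_pos": [-0.1, 1.6, 0], "delta_rot": [0, 0, 0], "hand": 5.5}, {"delta_pos": [-0.1, 1.6, 0], "delta_rot": [0, 0, 0], "hand": 5.5}, {"delta_pos": [-0.1, 1.6, 0], "delta_rot": [0, 0, 0], "hand": 5.5}, {"delta_pos": [-0.1, 1.6, 0], "delta_rot": [0, 0, 0], "hand": 5.5}, {"delta_pos": [-0.1, 1.4, 0], "delta_rot": [0, 0, 0], "hand": 5.5}, {"delta_pos": [-0.1, 1.0, 0], "delta_rot": [0, 0, 0], "hand": 5.5}, {"delta_pos": [-0.1, 0.8, 0], "delta_rot": [0, 0, 0], "hand": 5.5}]'

```text
t: 5.35
eef_pos: [0.5602, 0.1413, 0.061]
ee_rot: [-3.142, -0.0, -1.5]
force: [0.1, -2.2, 6.5]
width: 0.0598
```

Emit:
move_arm --rows '[{"delta_pos": [0, 0.2, 0], "delta_rot": [0, 0, 0], "hand": 5.5}, {"delta_pos": [0, 0.2, 0], "delta_rot": [0, 0, 0], "hand": 5.5}, {"delta_pos": [0, 0.2, 0], "delta_rot": [0, 0, 0], "hand": 5.5}, {"delta_pos": [0, 0, 0], "delta_rot": [0, 0, 0], "hand": 5.5}, {"delta_pos": [0, 0, 0], "delta_rot": [0, 0, 0], "hand": 5.5}, {"delta_pos": [0, 0, 0], "delta_rot": [0, 0, 0], "hand": 5.5}, {"delta_pos": [0, 0, 0], "delta_rot": [0, 0, 0], "hand": 5.5}, {"delta_pos": [0, 0, 0], "delta_rot": [0, 0, 0], "hand": 5.5}, {"delta_pos": [0, 0, 0], "delta_rot": [0, 0, 0], "hand": 5.5}, {"delta_pos": [0, 0, 0], "delta_rot": [0, 0, 0], "hand": 5.5}]'

```text
t: 6.35
eef_pos: [0.56, 0.1448, 0.0609]
ee_rot: [3.14, -0.003, -1.5]
force: [-0.3, -10.0, 8.2]
width: 0.0599
```

```bash
python3 - <<'E'
from h import *
s=get_state();print(s['t'],s['eef_pos'],s['ee_rot'],s['force'])
crop(grab_frame("side"),150,250,200,190,3,"pics/s4.png")
crop(grab_frame("scene"),310,200,190,150,4,"pics/c4b.png")
E
```

```text
6.35 [0.56   0.1448 0.0609] [ 3.1402 -0.0027 -1.5005] [-0.3215 -9.9863  8.193 ]
```

View pics/s4.png

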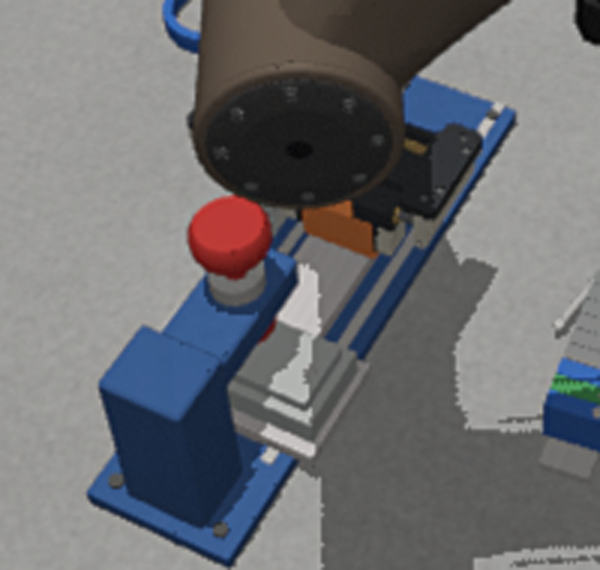

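View pics/c4b.png

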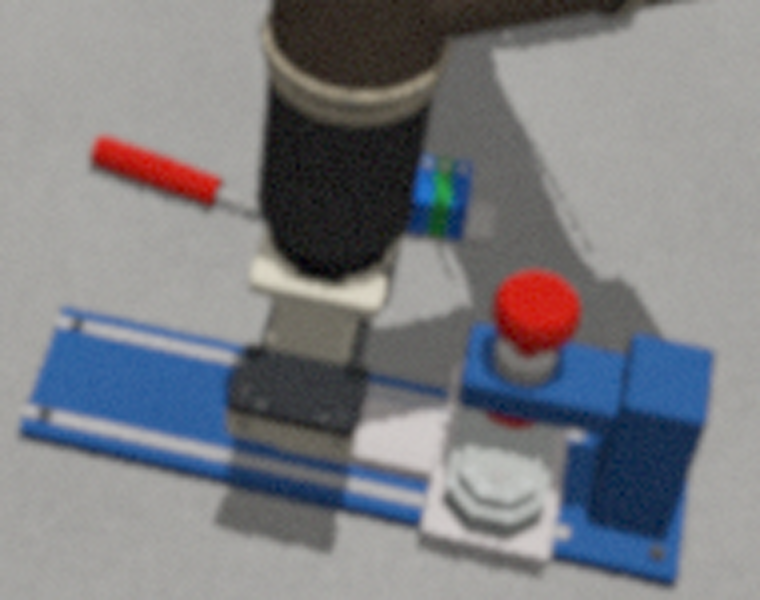

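Emit:
move_arm --rows '[{"delta_pos": [0, -0.2, 0], "delta_rot": [0, 0, 0], "hand": 8.0}, {"delta_pos": [0, 0, 0], "delta_rot": [0, 0, 0], "hand": 8.0}, {"delta_pos": [0, 0, 0], "delta_rot": [0, 0, 0], "hand": 8.0}, {"delta_pos": [0, 0, 0], "delta_rot": [0, 0, 0], "hand": 8.0}, {"delta_pos": [0, 0, 2], "delta_rot": [0, 0, 0], "hand": 8.0}, {"delta_pos": [0, 0, 3], "delta_rot": [0, 0, 0], "hand": 8.0}, {"delta_pos": [0, 0, 4], "delta_rot": [0, 0, 0], "hand": 8}, {"delta_pos": [0, 0, 4], "delta_rot": [0, 0, 0], "hand": 0}, {"delta_pos": [0, 0, 3], "delta_rot": [0, 0, 0], "hand": 0}, {"delta_pos": [0, 0, 2], "delta_rot": [0, 0, 0], "hand": 0}]'

```text
t: 7.45
eef_pos: [0.561, 0.1455, 0.2434]
ee_rot: [-3.139, 0.001, -1.5]
force: [1.0, 0.1, 0.5]
width: 0.0617
```

```bash
python3 - <<'E'
from h import *
s=get_state();print(s['t'],s['eef_pos'],s['ee_rot'],s['force'],s['width'])
C={}
for n in("scene","side"):
    a=grab_frame(n);cv2.imwrite(f"pics/{n}5.png",a)
    h=cv2.cvtColor(a,cv2.COLOR_BGR2HSV)
    m=cv2.inRange(h,(0,150,80),(6,255,255))|cv2.inRange(h,(174,150,80),(180,255,255))
    for c in cv2.findContours(m,0,2)[0]:
        if cv2.contourArea(c)>100: print(n,cv2.boundingRect(c),cv2.contourArea(c))
w=np.array([.551,.271,.184]);print(proj("scene",w),proj("side",w))
E
```

```text
7.45 [0.561  0.1455 0.2434] [-3.1386  0.0014 -1.5001] [0.9527 0.1128 0.4798] 0.06171073207310294
scene (434, 268, 21, 21) 306.0
scene (334, 235, 31, 16) 181.5
side (213, 316, 27, 27) 513.5
side (358, 299, 29, 33) 332.0
[444.0576 273.9251] [225.5035 323.6165]
```

View pics/side5.png

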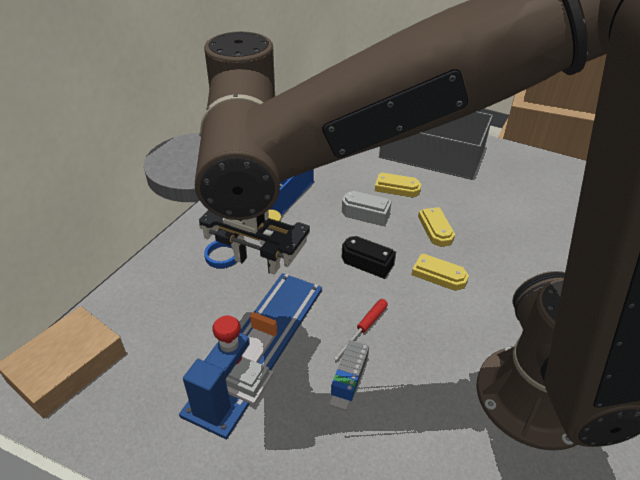

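Emit:
move_arm --rows '[{"delta_pos": [-0.2, 2, 0], "delta_rot": [0, 0, 0], "hand": 0}, {"delta_pos": [-0.2, 3, 0], "delta_rot": [0, 0, 0], "hand": 0}, {"delta_pos": [-0.2, 3, 0], "delta_rot": [0, 0, 0], "hand": 0}, {"delta_pos": [-0.2, 3, 0], "delta_rot": [0, 0, 0], "hand": 0}, {"delta_pos": [-0.2, 1.6, 0], "delta_rot": [0, 0, 0], "hand": 0}, {"delta_pos": [0, 0, 0], "delta_rot": [0, 0, 0], "hand": 0}, {"delta_pos": [0, 0, -1], "delta_rot": [0, 0, 0], "hand": 0}, {"delta_pos": [0, 0, -1], "delta_rot": [0, 0, 0], "hand": 0}, {"delta_pos": [0, 0, -0.7], "delta_rot": [0, 0, 0], "hand": 0}, {"delta_pos": [0, 0, 0], "delta_rot": [0, 0, 0], "hand": 0}]'

```text
t: 8.55
eef_pos: [0.5498, 0.2696, 0.2118]
ee_rot: [3.139, -0.002, -1.502]
force: [0.3, 0.5, 0.7]
width: 0.0007
```

```bash
python3 - <<'E'
from h import *
s=get_state();print(s['t'],s['eef_pos'],s['ee_rot'],s['force'],s['width'])
crop(grab_frame("side"),130,180,230,260,2.3,"pics/s6.png")
E
```

```text
8.55 [0.5498 0.2696 0.2118] [ 3.1393 -0.0015 -1.5017] [0.2749 0.4844 0.6782] 0.0007170789182123756
```

View pics/s6.png

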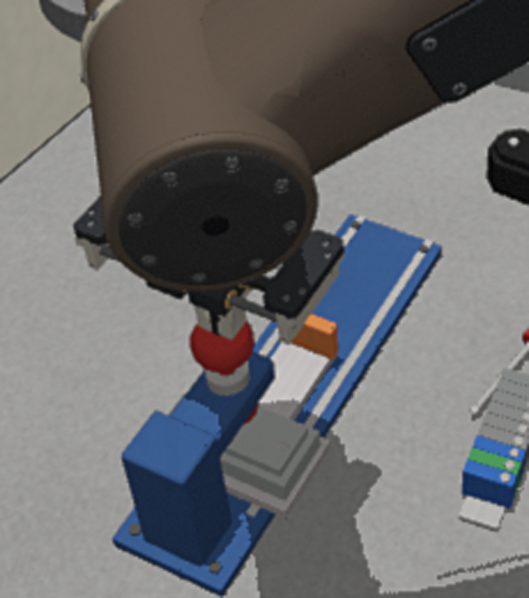

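Emit:
move_arm --rows '[{"delta_pos": [0, 0, -0.5], "delta_rot": [0, 0, 0], "hand": 0}, {"delta_pos": [0, 0, -0.5], "delta_rot": [0, 0, 0], "hand": 0}, {"delta_pos": [0, 0, -0.5], "delta_rot": [0, 0, 0], "hand": 0}, {"delta_pos": [0, 0, -0.5], "delta_rot": [0, 0, 0], "hand": 0}, {"delta_pos": [0, 0, -0.5], "delta_rot": [0, 0, 0], "hand": 0}, {"delta_pos": [0, 0, -0.4], "delta_rot": [0, 0, 0], "hand": 0}, {"delta_pos": [0, 0, -0.2], "delta_rot": [0, 0, 0], "hand": 0}, {"delta_pos": [0, 0, 0], "delta_rot": [0, 0, 0], "hand": 0}, {"delta_pos": [0, 0, 0], "delta_rot": [0, 0, 0], "hand": 0}, {"delta_pos": [0, 0, 0], "delta_rot": [0, 0, 0], "hand": 0}]'

```text
t: 9.6
eef_pos: [0.5509, 0.2709, 0.184]
ee_rot: [-3.14, 0.0, -1.5]
force: [-2.0, -2.3, 10.1]
width: 0.0005
```

Emit:
move_arm --rows '[{"delta_pos": [0, 0, -0.2], "delta_rot": [0, 0, 0], "hand": 0}, {"delta_pos": [0, 0, -0.2], "delta_rot": [0, 0, 0], "hand": 0}, {"delta_pos": [0, 0, -0.2], "delta_rot": [0, 0, 0], "hand": 0}, {"delta_pos": [0, 0, 0], "delta_rot": [0, 0, 0], "hand": 0}, {"delta_pos": [0, 0, 0], "delta_rot": [0, 0, 0], "hand": 0}, {"delta_pos": [0, 0, 0], "delta_rot": [0, 0, 0], "hand": 0}, {"delta_pos": [0, 0, 0], "delta_rot": [0, 0, 0], "hand": 0}, {"delta_pos": [0, 0, 0], "delta_rot": [0, 0, 0], "hand": 0}, {"delta_pos": [0, 0, 0], "delta_rot": [0, 0, 0], "hand": 0}, {"delta_pos": [0, 0, 0], "delta_rot": [0, 0, 0], "hand": 0}]'

```text
t: 10.6
eef_pos: [0.551, 0.271, 0.1811]
ee_rot: [-3.138, 0.001, -1.499]
force: [-10.7, -3.7, 29.5]
width: 0.0002
```

```bash
python3 - <<'E'
from h import *
s=get_state();print(s['t'],s['eef_pos'],s['ee_rot'],s['force'],s['width'])
a=grab_frame("side");cv2.imwrite("pics/side7.png",a);crop(a,130,180,230,260,2.3,"pics/s7.png")
E
```

```text
10.6 [0.551  0.271  0.1811] [-3.1378  0.0009 -1.4992] [-10.6646  -3.6827  29.4807] 0.00021309565233856344
```

View pics/s7.png

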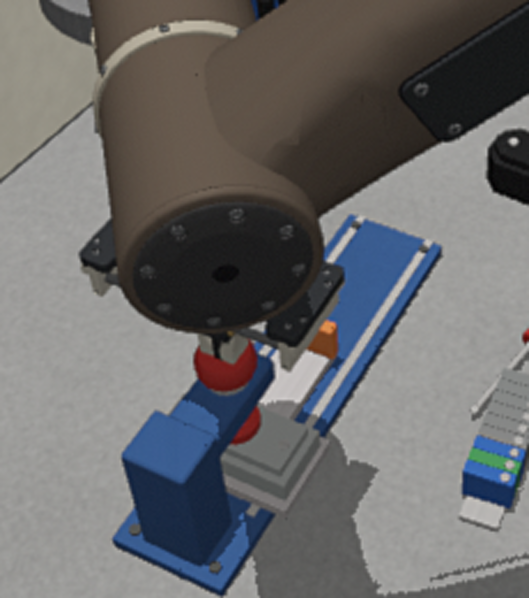

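The head is down on its stop: TCP z is 0.181, the force rose to 29 N, and it was held for about 0.7 s. Now rise and go back over the paddle.

Emit:
move_arm --rows '[{"delta_pos": [0, 0, 1.2], "delta_rot": [0, 0, 0], "hand": 0}, {"delta_pos": [0, 0, 2], "delta_rot": [0, 0, 0], "hand": 0}, {"delta_pos": [0, 0, 2], "delta_rot": [0, 0, 0], "hand": 0}, {"delta_pos": [0, 0, 1.3], "delta_rot": [0, 0, 0], "hand": 0}, {"delta_pos": [0.2, -2.6, 0], "delta_rot": [0, 0, 0], "hand": 8.7}, {"delta_pos": [0.2, -3, 0], "delta_rot": [0, 0, 0], "hand": 8.7}, {"delta_pos": [0.2, -3, 0], "delta_rot": [0, 0, 0], "hand": 8.7}, {"delta_pos": [0.2, -2.5, 0], "delta_rot": [0, 0, 0], "hand": 8.7}, {"delta_pos": [0.1, -1.5, 0], "delta_rot": [0, 0, 0], "hand": 8.7}, {"delta_pos": [0, 0, 0], "delta_rot": [0, 0, 0], "hand": 8.7}]'

```text
t: 11.65
eef_pos: [0.5593, 0.1434, 0.2414]
ee_rot: [3.141, -0.0, -1.502]
force: [-0.5, 0.8, -0.1]
width: 0.043
```

Emit:
move_arm --rows '[{"delta_pos": [0.1, 0.2, -2], "delta_rot": [0, 0, 0], "hand": 8.7}, {"delta_pos": [0, 0, -2], "delta_rot": [0, 0, 0], "hand": 8.7}, {"delta_pos": [0, 0, -2], "delta_rot": [0, 0, 0], "hand": 8.7}, {"delta_pos": [0, 0, -2], "delta_rot": [0, 0, 0], "hand": 8.7}, {"delta_pos": [0, 0, -2], "delta_rot": [0, 0, 0], "hand": 8.7}, {"delta_pos": [0, 0, -1.6], "delta_rot": [0, 0, 0], "hand": 8.7}, {"delta_pos": [0, 0, -1.6], "delta_rot": [0, 0, 0], "hand": 8.7}, {"delta_pos": [0, 0, -1.6], "delta_rot": [0, 0, 0], "hand": 8.7}, {"delta_pos": [0, 0, -1.6], "delta_rot": [0, 0, 0], "hand": 8.7}, {"delta_pos": [0, 0, -1.6], "delta_rot": [0, 0, 0], "hand": 8.7}]'

```text
t: 12.65
eef_pos: [0.5604, 0.1479, 0.0606]
ee_rot: [3.142, 0.0, -1.5]
force: [0.6, -0.3, 0.9]
width: 0.0871
```

Emit:
move_arm --rows '[{"delta_pos": [0, 0, 0], "delta_rot": [0, 0, 0], "hand": 5.5}, {"delta_pos": [0, 0, 0], "delta_rot": [0, 0, 0], "hand": 5.5}, {"delta_pos": [0, 0, 0], "delta_rot": [0, 0, 0], "hand": 5.5}, {"delta_pos": [0, 0, 0], "delta_rot": [0, 0, 0], "hand": 5.5}, {"delta_pos": [0, 0, 0], "delta_rot": [0, 0, 0], "hand": 5.5}, {"delta_pos": [0, 0, 0], "delta_rot": [0, 0, 0], "hand": 5.5}, {"delta_pos": [0, 0, 0], "delta_rot": [0, 0, 0], "hand": 5.5}, {"delta_pos": [0, -0.3, 0], "delta_rot": [0, 0, 0], "hand": 5.5}, {"delta_pos": [0, -0.5, 0], "delta_rot": [0, 0, 0], "hand": 5.5}, {"delta_pos": [0, -0.8, 0], "delta_rot": [0, 0, 0], "hand": 5.5}]'

```text
t: 13.65
eef_pos: [0.5609, 0.1313, 0.0623]
ee_rot: [-3.14, 0.001, -1.5]
force: [0.6, 1.8, 4.5]
width: 0.0599
```

Emit:
move_arm --rows '[{"delta_pos": [0.1, -1.2, 0], "delta_rot": [0, 0, 0], "hand": 5.5}, {"delta_pos": [0.1, -1.6, 0], "delta_rot": [0, 0, 0], "hand": 5.5}, {"delta_pos": [0.1, -1.6, 0], "delta_rot": [0, 0, 0], "hand": 5.5}, {"delta_pos": [0.1, -1.6, 0], "delta_rot": [0, 0, 0], "hand": 5.5}, {"delta_pos": [0.1, -1.6, 0], "delta_rot": [0, 0, 0], "hand": 5.5}, {"delta_pos": [0.1, -1.6, 0], "delta_rot": [0, 0, 0], "hand": 5.5}, {"delta_pos": [0.1, -1.6, 0], "delta_rot": [0, 0, 0], "hand": 5.5}, {"delta_pos": [0.1, -1.4, 0], "delta_rot": [0, 0, 0], "hand": 5.5}, {"delta_pos": [0.1, -1.0, 0], "delta_rot": [0, 0, 0], "hand": 5.5}, {"delta_pos": [0.1, -0.8, 0], "delta_rot": [0, 0, 0], "hand": 5.5}]'

```text
t: 14.65
eef_pos: [0.5705, -0.0103, 0.0622]
ee_rot: [-3.141, -0.0, -1.501]
force: [-4.7, 2.3, 8.5]
width: 0.0597
```

Emit:
move_arm --rows '[{"delta_pos": [0, -0.2, 0], "delta_rot": [0, 0, 0], "hand": 5.5}, {"delta_pos": [0, -0.2, 0], "delta_rot": [0, 0, 0], "hand": 5.5}, {"delta_pos": [0, -0.2, 0], "delta_rot": [0, 0, 0], "hand": 5.5}, {"delta_pos": [0, 0, 0], "delta_rot": [0, 0, 0], "hand": 5.5}, {"delta_pos": [0, 0, 0], "delta_rot": [0, 0, 0], "hand": 5.5}, {"delta_pos": [0, 0, 0], "delta_rot": [0, 0, 0], "hand": 5.5}, {"delta_pos": [0, 0, 0], "delta_rot": [0, 0, 0], "hand": 5.5}, {"delta_pos": [0, 0, 0], "delta_rot": [0, 0, 0], "hand": 5.5}, {"delta_pos": [0, 0, 0], "delta_rot": [0, 0, 0], "hand": 5.5}, {"delta_pos": [0, 0, 0], "delta_rot": [0, 0, 0], "hand": 5.5}]'

```text
t: 15.65
eef_pos: [0.5706, -0.0128, 0.0622]
ee_rot: [-3.14, 0.003, -1.5]
force: [-6.5, 19.6, 9.4]
width: 0.0598
```

Emit:
move_arm --rows '[{"delta_pos": [0, 0.2, 0], "delta_rot": [0, 0, 0], "hand": 8.7}, {"delta_pos": [0, 0, 0], "delta_rot": [0, 0, 0], "hand": 8.7}, {"delta_pos": [0, 0, 0], "delta_rot": [0, 0, 0], "hand": 8.7}, {"delta_pos": [0, 0, 0], "delta_rot": [0, 0, 0], "hand": 8.7}, {"delta_pos": [0, 0, 2], "delta_rot": [0, 0, 0], "hand": 8.7}, {"delta_pos": [0, 0, 3], "delta_rot": [0, 0, 0], "hand": 8.7}, {"delta_pos": [0, 0, 4], "delta_rot": [0, 0, -8], "hand": 8.7}, {"delta_pos": [0, 0.9, 4], "delta_rot": [0, 0, -8], "hand": 8.7}, {"delta_pos": [0, 1.0, 4], "delta_rot": [0, 0, -8], "hand": 8.7}, {"delta_pos": [0, 1.0, 2], "delta_rot": [0, 0, -8], "hand": 8.7}]'

```text
t: 16.65
eef_pos: [0.5716, 0.0158, 0.2556]
ee_rot: [-3.138, 0.003, -2.065]
force: [1.2, -0.1, -0.7]
width: 0.0871
```

Emit:
move_arm --rows '[{"delta_pos": [0, 1.4, 0], "delta_rot": [0, 0, -8.3], "hand": 8.7}, {"delta_pos": [0, 1.4, 0], "delta_rot": [0, 0, -8.3], "hand": 8.7}, {"delta_pos": [0, 1.4, 0], "delta_rot": [0, 0, -8.3], "hand": 8.7}, {"delta_pos": [0, 1.4, 0], "delta_rot": [0, 0, -8.3], "hand": 8.7}, {"delta_pos": [0, 1.4, 0], "delta_rot": [0, 0, -8.3], "hand": 8.7}, {"delta_pos": [0, 1.4, 0], "delta_rot": [0, 0, -8.3], "hand": 8.7}, {"delta_pos": [0, 1.4, 0], "delta_rot": [0, 0, -8.2], "hand": 8.7}, {"delta_pos": [0, 0, 0], "delta_rot": [0, 0, 0], "hand": 8.7}, {"delta_pos": [0, 0, 0], "delta_rot": [0, 0, 0], "hand": 8.7}, {"delta_pos": [0, 0, 0], "delta_rot": [0, 0, 0], "hand": 8.7}]'

```text
t: 17.65
eef_pos: [0.5703, 0.1133, 0.2515]
ee_rot: [-3.141, -0.0, -3.069]
force: [0.4, 0.4, 0.3]
width: 0.0872
```

```bash
python3 - <<'E'
from h import *
s=get_state();print(s['t'],s['eef_pos'],s['ee_rot'],s['q'])
a=grab_frame("wrist");cv2.imwrite("pics/w8.png",a)
import json;json.dump([list(s['eef_pos']),list(s['ee_rot'])],open("w8.json","w"))
cv2.imwrite("pics/side8.png",grab_frame("side"))
E
```

```text
17.65 [0.5703 0.1133 0.2515] [-3.1414 -0.0002 -3.0692] [ 0.5323  0.2042 -0.1956  0.0001 -1.1714 -2.0308]
```

View pics/w8.png

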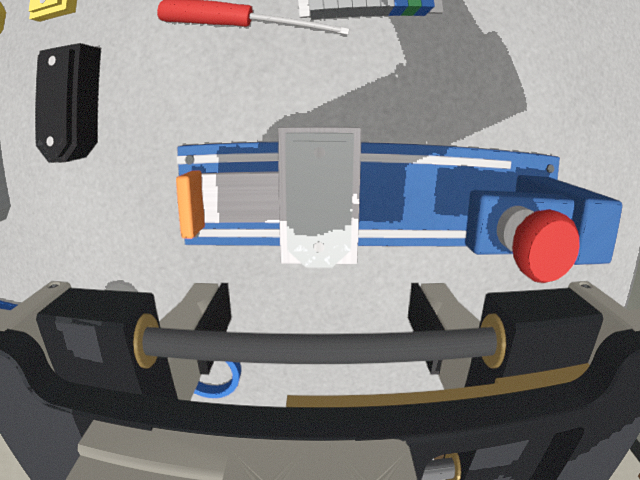

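View pics/side8.png

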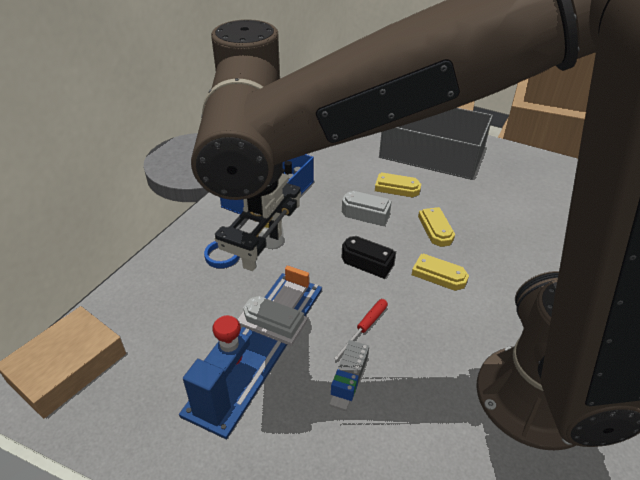

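The carriage is out, the plunger is up, and the cover is on the carriage at wrist pixels (280–360, 130–267). I'll enlarge it and measure.

```bash
python3 - <<'E'
from h import *
a=cv2.imread("pics/w8.png")
crop(cv2.convertScaleAbs(a,alpha=0.95,beta=0),265,120,110,155,4,"pics/w8c.png")
E
```

```text
(no output)
```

View pics/w8c.png

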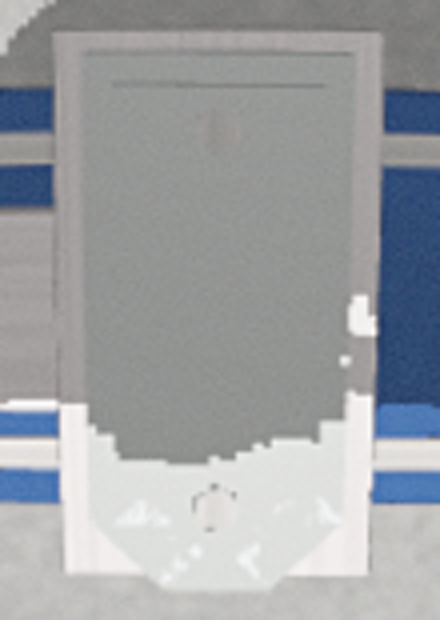

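```bash
cat >> h.py <<'E'
def fit(obs,st,z,f):
    from scipy.optimize import least_squares
    W=[wonz(*f(*uv),st,z)[:2] for _,uv in obs]
    def res(q):
        c,s=np.cos(q[2]),np.sin(q[2])
        return np.concatenate([[q[0]+(c*a[0]-s*a[1])/1e3-w[0],q[1]+(s*a[0]+c*a[1])/1e3-w[1]] for (a,_),w in zip(obs,W)])
    r=least_squares(res,[.55,0,.1]);print("x y yaw",r.x,np.degrees(r.x[2]));print(r.fun.reshape(-1,2)*1e3)
E
python3 - <<'E'
from h import *
import json
p,r=json.load(open("w8.json"));st=dict(eef_pos=np.array(p),ee_rot=np.array(r))
fit([((-65,-31),(82,53)),((-65,31),(355,53)),((47,-31),(92,520)),((47,31),(345,522)),((65,-13),(160,590)),((65,13),(270,590))],st,.048,lambda x,y:(265+x/4,120+y/4))
print(get_state()['eef_pos'],get_state()['ee_rot'])
E
```

```text
x y yaw [0.5618 0.1129 0.0684] 3.9216425368591024
[[-0.1778 -0.1221]
 [ 0.0565  0.2206]
 [ 0.2346 -0.6851]
 [-0.0636 -0.152 ]
 [-0.1211  0.9229]
 [ 0.0713 -0.1843]]
[0.5704 0.1133 0.2516] [-3.1415 -0.0001 -3.0705]
```

Emit:
move_arm --rows '[{"delta_pos": [-0.4, 0, -2], "delta_rot": [0, 0, 0], "hand": 8.7}, {"delta_pos": [-0.4, 0, -3], "delta_rot": [0, 0, 0], "hand": 8.7}, {"delta_pos": [0, 0, -4], "delta_rot": [0, 0, 0], "hand": 8.7}, {"delta_pos": [0, 0, -3], "delta_rot": [0, 0, 0], "hand": 8.7}, {"delta_pos": [0, 0, -2], "delta_rot": [0, 0, 0], "hand": 8.7}, {"delta_pos": [0, 0, -2], "delta_rot": [0, 0, 0], "hand": 8.7}, {"delta_pos": [0, 0, -1.5], "delta_rot": [0, 0, 0], "hand": 8.7}, {"delta_pos": [0, 0, -1.3], "delta_rot": [0, 0, 0], "hand": 8.7}, {"delta_pos": [0, 0, -0.7], "delta_rot": [0, 0, 0], "hand": 8.7}, {"delta_pos": [0, 0, 0], "delta_rot": [0, 0, 0], "hand": 8.7}]'

```text
t: 18.75
eef_pos: [0.562, 0.1135, 0.0558]
ee_rot: [-3.141, -0.001, -3.071]
force: [-0.1, -0.4, 0.2]
width: 0.0868
```

```bash
python3 - <<'E'
from h import *
s=get_state();print(s['t'],s['eef_pos'],s['ee_rot'],s['force'])
crop(grab_frame("side"),170,200,200,230,2.6,"pics/s9.png")
crop(grab_frame("wrist"),100,150,440,250,1.8,"pics/w9.png")
E
```

```text
18.75 [0.562  0.1135 0.0558] [-3.141  -0.0013 -3.0714] [-0.1046 -0.4405  0.1718]
```

View pics/s9.png

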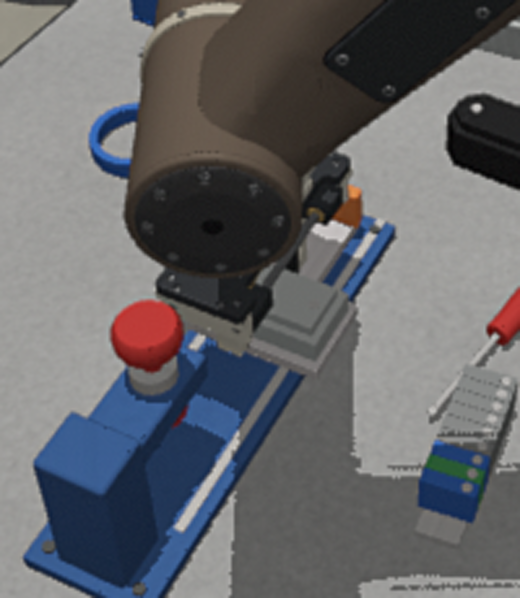

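View pics/w9.png

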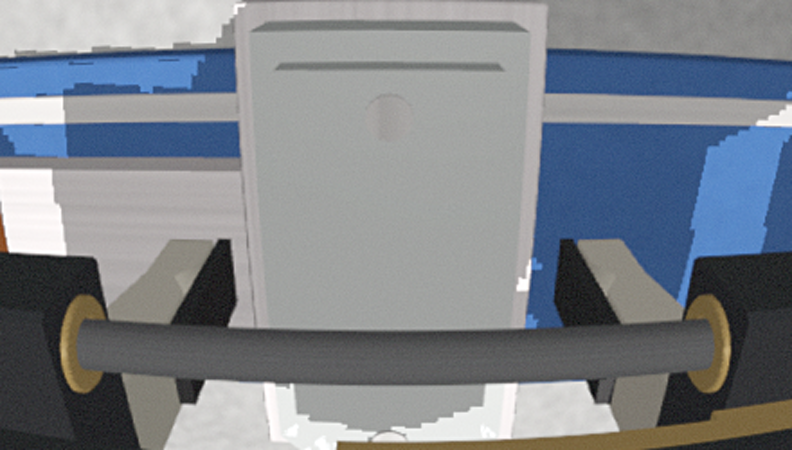

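Emit:
move_arm --rows '[{"delta_pos": [0, 0, -0.3], "delta_rot": [0, 0, 0], "hand": 8.7}, {"delta_pos": [0, 0, 0], "delta_rot": [0, 0, 0], "hand": 5.5}, {"delta_pos": [0, 0, 0], "delta_rot": [0, 0, 0], "hand": 5.5}, {"delta_pos": [0, 0, 0], "delta_rot": [0, 0, 0], "hand": 5.5}, {"delta_pos": [0, 0, 0], "delta_rot": [0, 0, 0], "hand": 5.5}, {"delta_pos": [0, 0, 0], "delta_rot": [0, 0, 0], "hand": 5.5}, {"delta_pos": [0, 0, 0], "delta_rot": [0, 0, 0], "hand": 5.5}, {"delta_pos": [0, 0, 0], "delta_rot": [0, 0, 0], "hand": 5.5}, {"delta_pos": [0, 0, 0], "delta_rot": [0, 0, 0], "hand": 5.5}, {"delta_pos": [0, 0, 0], "delta_rot": [0, 0, 0], "hand": 5.5}]' --force 30

```text
t: 19.85
eef_pos: [0.5625, 0.1139, 0.0538]
ee_rot: [-3.142, 0.0, -3.071]
force: [-1.2, -0.4, 4.6]
width: 0.0622
```

Emit:
move_arm --rows '[{"delta_pos": [0, 0, 0.5], "delta_rot": [0, 0, 0], "hand": 5.5}, {"delta_pos": [0, 0, 1], "delta_rot": [0, 0, 0], "hand": 5.5}, {"delta_pos": [0, 0, 1.5], "delta_rot": [0, 0, 0], "hand": 5.5}, {"delta_pos": [0, 0, 2], "delta_rot": [0, 0, 0], "hand": 5.5}, {"delta_pos": [0, 0, 2], "delta_rot": [0, 0, 0], "hand": 5.5}, {"delta_pos": [0, 0, 2], "delta_rot": [0, 0, 0], "hand": 5.5}, {"delta_pos": [0, 0, 2], "delta_rot": [0, 0, 0], "hand": 5.5}, {"delta_pos": [0, 0, 1], "delta_rot": [0, 0, 0], "hand": 5.5}, {"delta_pos": [0, 0, 0], "delta_rot": [0, 0, 0], "hand": 5.5}, {"delta_pos": [0, 0, 0], "delta_rot": [0, 0, 0], "hand": 5.5}]'

```text
t: 20.85
eef_pos: [0.562, 0.1138, 0.173]
ee_rot: [3.141, -0.001, -3.072]
force: [-0.9, 0.2, -1.9]
width: 0.0618
```

```bash
python3 - <<'E'
from h import *
s=get_state();print(s['t'],s['eef_pos'],s['ee_rot'],s['force'],s['width'])
a=grab_frame("side");crop(a,130,150,250,230,2.5,"pics/s10.png")
a=grab_frame("wrist");cv2.imwrite("pics/w10.png",a)
E
```

```text
20.85 [0.562  0.1138 0.173 ] [ 3.1414 -0.0006 -3.0717] [-0.9031  0.1641 -1.8804] 0.06179558130344949
```

View pics/s10.png

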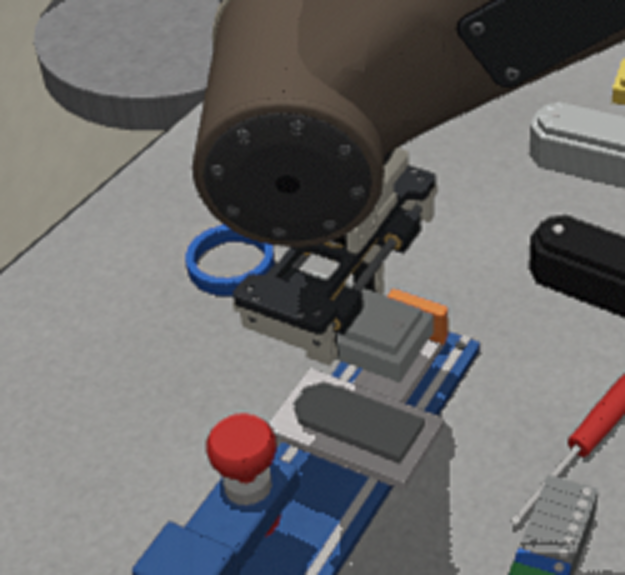

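View pics/w10.png

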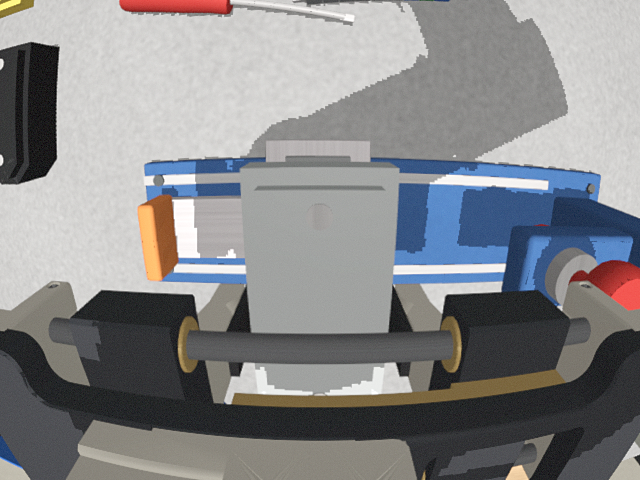

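Emit:
move_arm --rows '[{"delta_pos": [-0.1, -3, 0], "delta_rot": [0, 0, 0.4], "hand": 5.5}, {"delta_pos": [-0.1, -4, 0], "delta_rot": [0, 0, 0.4], "hand": 5.5}, {"delta_pos": [-0.1, -4, 0], "delta_rot": [0, 0, 0.4], "hand": 5.5}, {"delta_pos": [-0.1, -4, 0], "delta_rot": [0, 0, 0.4], "hand": 5.5}, {"delta_pos": [-0.1, -4, 0], "delta_rot": [0, 0, 0.4], "hand": 5.5}, {"delta_pos": [-0.1, -4, 0], "delta_rot": [0, 0, 0.4], "hand": 5.5}, {"delta_pos": [-0.1, -4, 0], "delta_rot": [0, 0, 0.5], "hand": 5.5}, {"delta_pos": [-0.1, -4, 0], "delta_rot": [0, 0, 0.5], "hand": 5.5}, {"delta_pos": [0, -4, 0], "delta_rot": [0, 0, 0.5], "hand": 5.5}, {"delta_pos": [0, -4, 0], "delta_rot": [0, 0, 0.5], "hand": 5.5}]'

```text
t: 21.95
eef_pos: [0.5537, -0.2776, 0.1723]
ee_rot: [3.141, -0.002, -2.994]
force: [1.4, 0.8, -1.6]
width: 0.0619
```

Emit:
move_arm --rows '[{"delta_pos": [0, -4, 0], "delta_rot": [0, 0, 0], "hand": 5.5}, {"delta_pos": [0, -3, 0], "delta_rot": [0, 0, 0], "hand": 5.5}, {"delta_pos": [0, -0.9, 0], "delta_rot": [0, 0, 0], "hand": 5.5}, {"delta_pos": [0, 0, -2], "delta_rot": [0, 0, 0], "hand": 5.5}, {"delta_pos": [0, 0, -2], "delta_rot": [0, 0, 0], "hand": 5.5}, {"delta_pos": [0, 0, -1.5], "delta_rot": [0, 0, 0], "hand": 5.5}, {"delta_pos": [0, 0, -1], "delta_rot": [0, 0, 0], "hand": 5.5}, {"delta_pos": [0, 0, 0], "delta_rot": [0, 0, 0], "hand": 5.5}, {"delta_pos": [0, 0, 0], "delta_rot": [0, 0, 0], "hand": 5.5}, {"delta_pos": [0, 0, 0], "delta_rot": [0, 0, 0], "hand": 5.5}]'

```text
t: 22.95
eef_pos: [0.5551, -0.3552, 0.1096]
ee_rot: [-3.141, 0.001, -2.994]
force: [-0.2, -0.2, -0.9]
width: 0.0618
```

```bash
python3 - <<'E'
from h import *
s=get_state();print(s['t'],s['eef_pos'],s['ee_rot'],s['force'],s['width'])
a=grab_frame("side");crop(a,300,110,200,180,3.3,"pics/s11.png")
a=grab_frame("scene");crop(a,150,160,160,130,5,"pics/c11.png")
a=grab_frame("wrist");cv2.imwrite("pics/w11.png",a)
E
```

```text
22.95 [ 0.5551 -0.3552  0.1096] [-3.1407  0.0013 -2.9941] [-0.1782 -0.153  -0.8703] 0.06179616565011026
```

View pics/s11.png

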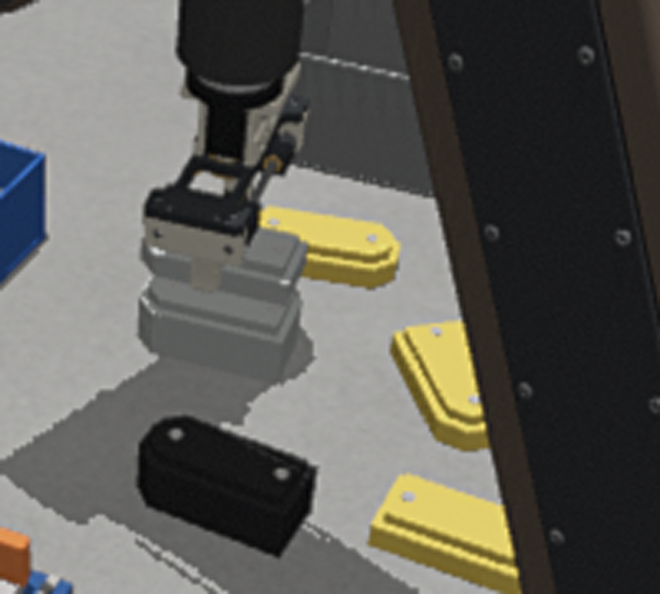

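View pics/c11.png

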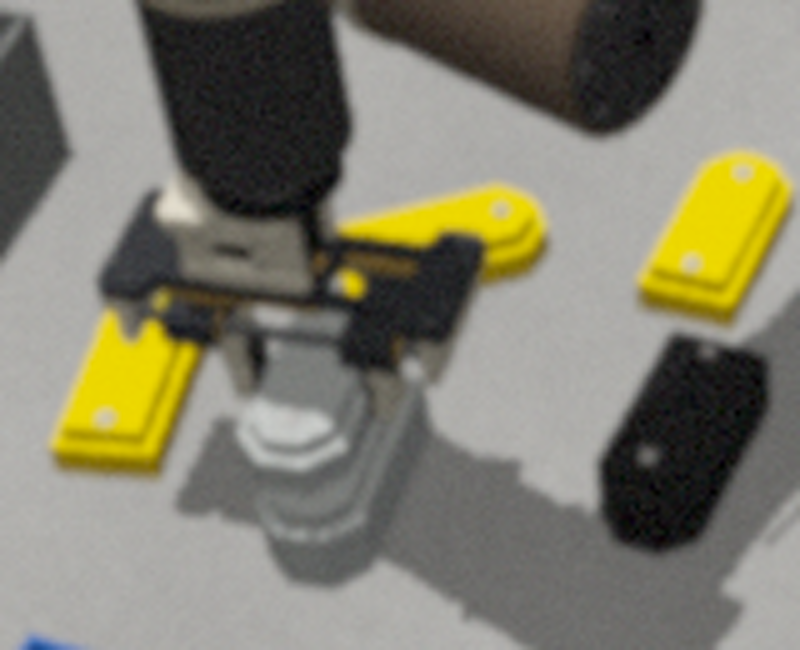

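View pics/w11.png

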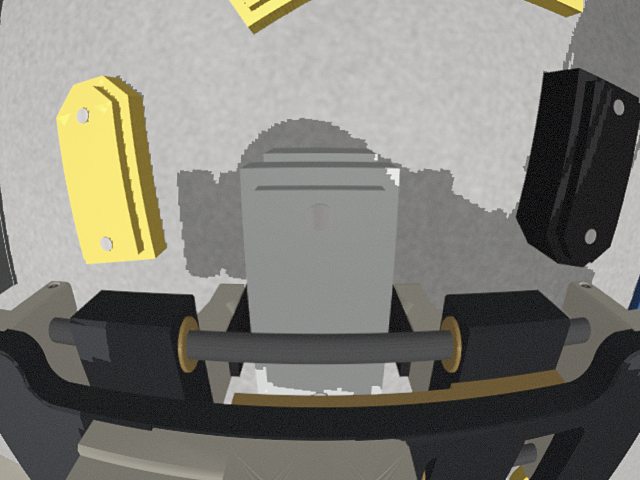

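```bash
python3 - <<'E'
from h import *
a=cv2.imread("pics/w11.png")
crop(cv2.convertScaleAbs(a,alpha=1.4,beta=0),225,130,190,120,4.2,"pics/w11c.png")
E
```

```text
(no output)
```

View pics/w11c.png

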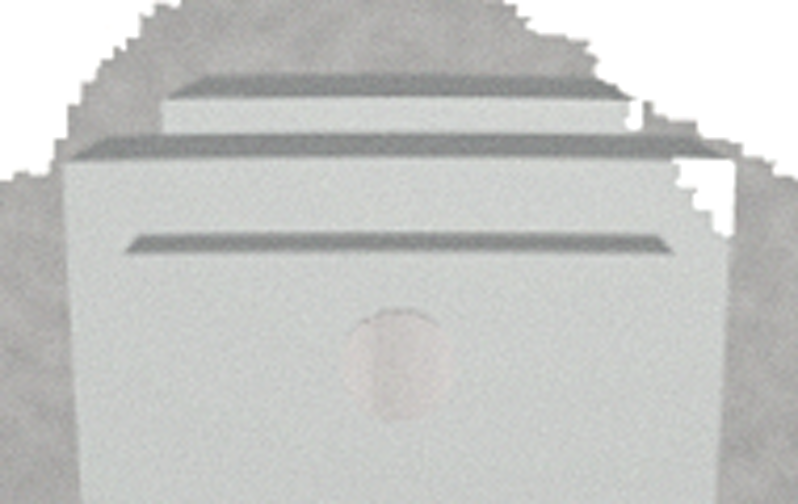

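```bash
python3 - <<'E'
from h import *
s=get_state()
f=lambda x,y:(225+x/4.2,130+y/4.2)
A=[wonz(*f(162,98),s,.044),wonz(*f(632,98),s,.044)]
B=[wonz(*f(66,160),s,.1038),wonz(*f(735,160),s,.1038)]
for n,(l,r) in(("low",A),("held",B)):
    d=r-l; m=(l+r)/2; yaw=np.arctan2(-d[0],d[1]);print(n,np.linalg.norm(d),m,np.degrees(yaw),"centre",m[:2]+.065*np.array([np.cos(yaw),np.sin(yaw)]))
print(s['eef_pos'],s['ee_rot'][2]+np.pi)
E
```

```text
low 0.06068209736961969 [ 0.489  -0.3646  0.044 ] 8.445838088235584 centre [ 0.5533 -0.3551]
held 0.06156965782015861 [ 0.4895 -0.3642  0.1038] 8.463297469417732 centre [ 0.5538 -0.3547]
[ 0.5548 -0.3552  0.1095] 0.14719115913904224
```

The held cover and the top of the stack line up to 0.5 mm and 0.02°. Lower it gently.

Emit:
move_arm --rows '[{"delta_pos": [0, 0, -0.6], "delta_rot": [0, 0, 0], "hand": 5.5}, {"delta_pos": [0, 0, -0.6], "delta_rot": [0, 0, 0], "hand": 5.5}, {"delta_pos": [0, 0, -0.5], "delta_rot": [0, 0, 0], "hand": 5.5}, {"delta_pos": [0, 0, -0.5], "delta_rot": [0, 0, 0], "hand": 5.5}, {"delta_pos": [0, 0, -0.4], "delta_rot": [0, 0, 0], "hand": 5.5}, {"delta_pos": [0, 0, -0.3], "delta_rot": [0, 0, 0], "hand": 5.5}, {"delta_pos": [0, 0, -0.2], "delta_rot": [0, 0, 0], "hand": 5.5}, {"delta_pos": [0, 0, -0.2], "delta_rot": [0, 0, 0], "hand": 5.5}, {"delta_pos": [0, 0, 0], "delta_rot": [0, 0, 0], "hand": 5.5}, {"delta_pos": [0, 0, 0], "delta_rot": [0, 0, 0], "hand": 5.5}]'

```text
t: 24.1
eef_pos: [0.5545, -0.3551, 0.0757]
ee_rot: [-3.141, 0.0, -2.995]
force: [0.0, -0.1, -1.9]
width: 0.0618
```

Emit:
move_arm --rows '[{"delta_pos": [0, 0, -0.1], "delta_rot": [0, 0, 0], "hand": 5.5}, {"delta_pos": [0, 0, -0.1], "delta_rot": [0, 0, 0], "hand": 5.5}, {"delta_pos": [0, 0, -0.1], "delta_rot": [0, 0, 0], "hand": 5.5}, {"delta_pos": [0, 0, -0.1], "delta_rot": [0, 0, 0], "hand": 5.5}, {"delta_pos": [0, 0, -0.1], "delta_rot": [0, 0, 0], "hand": 5.5}, {"delta_pos": [0, 0, 0], "delta_rot": [0, 0, 0], "hand": 5.5}, {"delta_pos": [0, 0, 0], "delta_rot": [0, 0, 0], "hand": 5.5}, {"delta_pos": [0, 0, 0], "delta_rot": [0, 0, 0], "hand": 5.5}, {"delta_pos": [0, 0, 0], "delta_rot": [0, 0, 0], "hand": 5.5}, {"delta_pos": [0, 0, 0], "delta_rot": [0, 0, 0], "hand": 5.5}]'

```text
t: 25.1
eef_pos: [0.5544, -0.3551, 0.0718]
ee_rot: [-3.141, 0.0, -2.994]
force: [-2.7, 2.8, 8.1]
width: 0.0616
```

Emit:
move_arm --rows '[{"delta_pos": [0, 0, 0], "delta_rot": [0, 0, 0], "hand": 8.7}, {"delta_pos": [0, 0, 0], "delta_rot": [0, 0, 0], "hand": 8.7}, {"delta_pos": [0, 0, 0], "delta_rot": [0, 0, 0], "hand": 8.7}, {"delta_pos": [0, 0, 0], "delta_rot": [0, 0, 0], "hand": 8.7}, {"delta_pos": [0, 0, 0], "delta_rot": [0, 0, 0], "hand": 8.7}, {"delta_pos": [0, 0, 0], "delta_rot": [0, 0, 0], "hand": 8.7}, {"delta_pos": [0, 0, 0.5], "delta_rot": [0, 0, 0], "hand": 8.7}, {"delta_pos": [0, 0, 1.5], "delta_rot": [0, 0, 0], "hand": 8.7}, {"delta_pos": [0, 0, 3], "delta_rot": [0, 0, 0], "hand": 8.7}, {"delta_pos": [0, 0, 3], "delta_rot": [0, 0, 0], "hand": 8.7}]'

```text
t: 26.1
eef_pos: [0.5543, -0.3552, 0.1524]
ee_rot: [-3.141, -0.0, -2.994]
force: [-0.0, -0.7, 0.6]
width: 0.0867
```

Emit:
move_arm --rows '[{"delta_pos": [0, 0, 4], "delta_rot": [0, 0, 0], "hand": 8.7}, {"delta_pos": [0, 0, 4], "delta_rot": [0, 0, 0], "hand": 8.7}, {"delta_pos": [0, 0, 3], "delta_rot": [0, 0, 0], "hand": 8.7}, {"delta_pos": [0, 0, 0], "delta_rot": [0, 0, 0], "hand": 8.7}, {"delta_pos": [0, 0, 0], "delta_rot": [0, 0, 0], "hand": 8.7}, {"delta_pos": [0, 0, 0], "delta_rot": [0, 0, 0], "hand": 8.7}, {"delta_pos": [0, 0, 0], "delta_rot": [0, 0, 0], "hand": 8.7}, {"delta_pos": [0, 0, 0], "delta_rot": [0, 0, 0], "hand": 8.7}, {"delta_pos": [0, 0, 0], "delta_rot": [0, 0, 0], "hand": 8.7}, {"delta_pos": [0, 0, 0], "delta_rot": [0, 0, 0], "hand": 8.7}]'

```text
t: 27.1
eef_pos: [0.5543, -0.3551, 0.2601]
ee_rot: [3.141, -0.001, -2.995]
force: [0.6, -1.2, 0.2]
width: 0.0873
```

```bash
python3 - <<'E'
from h import *
s=get_state();print(s['t'],s['eef_pos'],s['ee_rot'],s['force'],s['width'])
a=grab_frame("side");cv2.imwrite("pics/s12.png",a)
import json;s=get_state();json.dump([list(s['eef_pos']),list(s['ee_rot'])],open("w12.json","w"))
a=grab_frame("wrist");crop(a,220,120,200,180,3.3,"pics/w12.png")
E
```

```text
27.1 [ 0.5543 -0.3551  0.2601] [ 3.1413 -0.0007 -2.9946] [ 0.5985 -1.1713  0.1879] 0.08733903373870582
```

View pics/s12.png

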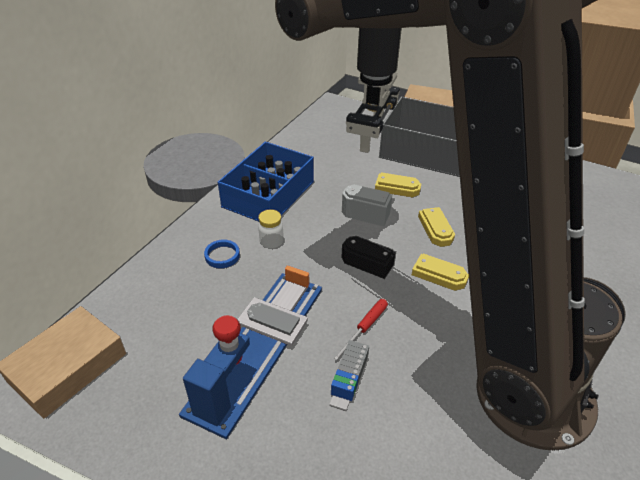

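View pics/w12.png

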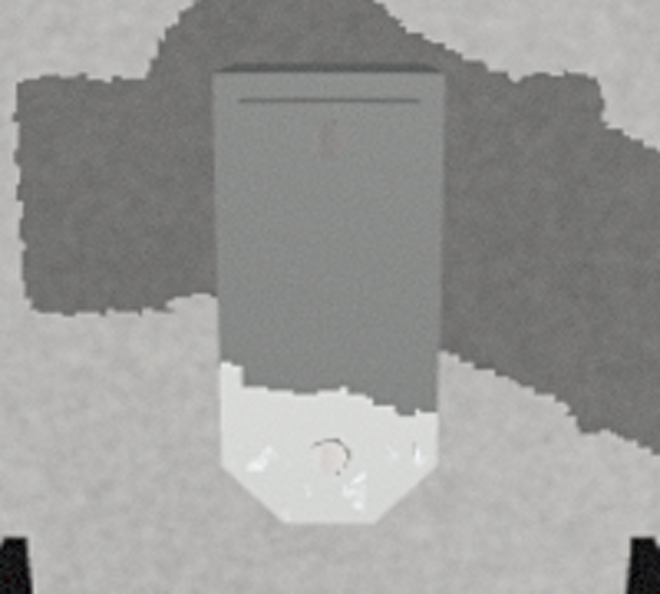

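```bash
python3 - <<'E'
from h import *
import json
p,r=json.load(open("w12.json"));st=dict(eef_pos=np.array(p),ee_rot=np.array(r))
fit([((-65,-31),(214,73)),((-65,31),(445,73)),((47,-31),(222,465)),((47,31),(437,465)),((65,-13),(288,521)),((65,13),(375,521))],st,.066,lambda x,y:(220+x/3.3,120+y/3.3))
def com(f):
    h=cv2.cvtColor(cv2.imread(f),cv2.COLOR_BGR2HSV);m=cv2.inRange(h,(8,130,100),(20,255,255));m[:,:270]=0;m[:,320:]=0;m[:255]=0;m[300:]=0
    return cv2.boundingRect(m)
print(com("pics/side0.png"),com("pics/s12.png"))
job_done()
E
```

```text
x y yaw [ 0.5531 -0.3544  0.1498] 8.584968891819846
[[-0.1772 -0.1514]
 [-0.3674  0.0798]
 [-0.0106  0.3826]
 [-0.149   0.1408]
 [ 0.4215 -0.4325]
 [ 0.2827 -0.0192]]
(285, 266, 24, 21) (285, 266, 24, 21)
the job is handed in; nothing more can be done
```

The job is finished and handed in at about 27 s of the 72 s allowed; no verdict is reported.

**What I did:**
- **Carriage home:** I gripped the orange paddle and pushed the carriage about 160 mm, until the stop pushed back with about 10 N.
- **Plunger:** I pressed the red head until the tool stood at the height the stop should give, with the force rising to 29 N. I held it there about 0.7 s and let it rise.
- **Carriage out:** I drew it back against its out stop, where the force reached about 20 N.
- **Stacking:** I gripped the cover by its skirt and lined it up over the light grey stack, chamfers over chamfers. I lowered it until it touched at the expected seated height, then opened the fingers and rose clear.

**Last checks:**
- **Fit on the stack:** the wrist picture puts the cover at (0.553, -0.354) with a yaw of 8.6°. The top of the stack measured (0.552 to 0.553, -0.355) and 8.4° before placing, which agrees within about 1 mm and 0.2°.
- **Seated height:** this comes from the tool height at contact, not from a picture measurement.
- **Bench:** in the side picture the paddle is at exactly the same pixels as at the start. The plunger looks up, and the black stack and other things look unmoved. I checked those by eye only.

One measurement disagreed: the first stand estimate from the fixed cameras was off by up to 6 mm at single corners. I used the closer wrist-camera measurements instead.

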